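# Clear the pencil out of the mug and scrub the mug

### The job

Somebody has parked a pencil in the blue coffee mug: take it out and stand it point up in the pen pot. Then scrub the empty mug inside with the cup brush, moving the brush up and down so that it presses gently but firmly on the mug's bottom three times and comes up at least half the mug's depth in between, and afterwards stand the brush back in its white holder, head down. The mug, the pen pot and the holder stay standing where they are, and the bottle, the tin and the stapler are left alone.

Things in the scene. Friction and masses are not known exactly. Their poses are not given: they have to be found in the camera images.
- mug: Blue ceramic mug, loose, 0.38 kg, standing on the desk: 84 mm outside diameter, 96 mm high, wall 4 mm (inside diameter 76 mm), inner floor 6 mm above the desk. Origin at the centre of its underside, z up along its axis; its ear stands out 30 mm on the +y side.
- pencil: Jumbo pencil, round, 10 mm thick, 190 mm long, 16 g: yellow, red eraser at the blunt end, 22 mm sharpened wooden point. z runs along it from blunt end to point; the origin lies on its axis 56 mm from the blunt end. It starts in the mug, blunt end down, leaning about 37 degrees from upright in any direction, some 70 mm of it beyond the rim.
- pencil_end (a point): The centre of the pencil's blunt end (the eraser's end face).
- brush: Cup brush, loose, about 0.12 kg, 225 mm long: white bristle head 57 mm across (stiff core 52 mm, 9 to 80 mm above the tip), round green handle 16 mm thick, 96 to 225 mm above the tip. Origin on its axis 42 mm above the tip, z up the handle. It starts in the holder, leaning about 25 degrees on the rim, any way; pulled along that slant the head catches on the rim: set it upright, then lift.
- brush_tip (a point): The centre of the brush's lower end when new. The end is a springy grey domed tuft, 34 mm across; wear has shortened it by up to 5 mm, nobody knows how much, so feel for the bottom. It gives about 1 mm for every 6 N; pushed in flush, the hard head (9 mm above this point) lands. A firm press on the mug's bottom is 5 N or more; over 18 N between brush and mug is too rough.
- holder: White round brush holder, loose, 0.45 kg, 80 mm outside diameter on a thin 92 mm rubber foot, 110 mm high, wall 3 mm (inside diameter 74 mm), inner floor 6 mm above the desk. Origin at the centre of its underside, z up.
- pen_pot: Dark steel pen pot, loose, 0.4 kg, 92 mm outside diameter, 100 mm high, inside diameter 86 mm, inner floor 6 mm above the desk. Two pens (blue, red, 10 to 12 mm thick, tops at 142 mm) belong to it and stand along its +x wall, 26 mm from the centre at the floor, 34 mm at the top, at y = -14 and +14 mm; the rest is free. Origin at the centre of its underside, z up.
- bottle: Bystander: teal water bottle, 68 mm across, 210 mm high. Origin at the centre of its underside.
- cap_tin: Bystander: low round tin of bottle caps, 90 mm across, 32 mm high. Origin at the centre of its underside.
- stapler: Bystander: black and orange stapler, 137 mm long (its x axis), 36 mm wide, 58 mm high. Origin at the centre of its underside.

How it is judged:
On the way, in this order (a step that is already met when the one before it is completed fails the run):
1. the pencil stands in the pen pot, blunt end down, let go (horizontal distance between pencil_end and pen_pot below 0.045 m and z of pencil_end in the frame of pen_pot between -0.01 and 0.03 m and contact force between the fingers and pencil below 0.05 N), for 0.2 s.
2. the brush presses on the bottom of the mug (over 5 N) (contact force between brush and mug above 5 N and z of brush_tip in the frame of mug below 0.012 m and horizontal distance between brush_tip and mug below 0.022 m), for 0.1 s.
3. the brush is drawn up, its tip over 40 mm above the mug's underside (z of brush_tip in the frame of mug above 0.04 m), for 0.02 s.
4. the brush presses on the bottom a second time (all of step 2), for 0.1 s.
5. the brush is drawn up again (z of brush_tip in the frame of mug above 0.04 m), for 0.02 s.
6. the brush presses on the bottom a third time (all of step 4), for 0.1 s.
At the end, for the whole second after the job is handed in: The pencil's blunt end is in the pen pot (within 30 mm of its underside's level), the brush's tip is down in the holder (within 30 mm of its underside's level), mug, holder and pen pot stand upright within 50 mm of where they started, and all is at rest and let go (horizontal distance between pencil_end and pen_pot below 0.045 m and z of pencil_end in the frame of pen_pot between -0.01 and 0.03 m and horizontal distance between brush_tip and holder below 0.035 m and z of brush_tip in the frame of holder between -0.01 and 0.03 m and angle between each of mug, holder, pen_pot's own z axis and vertical below 0.1 rad and distance of each of mug, holder, pen_pot from where it was at the start of the episode below 0.05 m and linear speed of each of brush, pencil, mug below 0.03 m/s); the robot touches nothing.
It fails at once if the brush presses or knocks on the mug with more than 18 N (contact force between brush and mug above 18 N).
It fails at once if the mug is tipped by more than 17 degrees (angle between mug's own z axis and vertical above 0.3 rad).
It fails at once if the bottle, the tin or the stapler is moved by more than 30 mm (distance of any of bottle, cap_tin, stapler from where it was at the start of the episode above 0.03 m).
It also fails if it takes over 72 s, if anything falls off the work surface, if the arm or the gripper's body presses on something with over 40 N, if the wrist force passes 120 N, or if a joint passes its speed limit or range.

### The arm

A 7-joint arm with a two-finger parallel gripper is mounted at the origin on the work surface. World frame = base frame: x ahead of the robot, y to its left, z up, the work surface at z = 0. Lengths are in m, angles in rad, forces in N, time in s.
With the tool pointing down it reaches from about 0.425 to 0.875 m from the base axis. Payload 4.7 kg.
Tool frame: the origin (TCP) lies on the centre line of the jaws, within the pads' length; the fingertips stand 14 mm ahead of it and the grasp point (between the pads) lies 5 mm behind it; z points along the fingers, y is the line along which they close (so a half turn about z gives the same grasp; the last joint's range is limited). The gripper opens to 87 mm and grips with 3 to 60 N. Pads are 19 mm wide; open, the fingers measure 117 mm over their backs; the gripper's body (75 mm by 190 mm) begins 51 mm behind the grasp point.
Start: joints at [1.25, 0.321, -0.07, 1.45, 0.023, 1.371, -0.057], TCP at [0.214, -0.614, 0.237] pointing down, gripper open.
Joint ranges: [-2.86, 2.86], [-0.3, 2.09], [-1.38, 1.24], [0.06, 2.45], [-1.56, 4.7], [0.09, 2.05], [-2.69, 2.69]. Speed limits (rad/s): [2.57, 2.57, 3.14, 3.14, 3.14, 3.14, 3.14].

### API

Orientations are given as a rotation vector (axis times angle).
In Python, from bench import ctrl gives the robot as it stands.
- The arm moves only by the tool send_rows, never from a script. Its argument "steps" is a list of rows, each an object of numbers: "tx", "ty", "tz": the shift along the tool's x, y, z in units of 60 mm (1.0 is 60 mm); "turn": the turn about the tool's z in units of 8 degrees (1.0 is 8 degrees); "grip": the opening, from 0 (shut) to 1 (fully open). A call has 1 to 12 rows; each row shifts and turns the commanded pose from where the row before left it, along the tool's axes as they then stand; what a row does not reach is not made up. A row lasts 1/8 s, in which the tool goes at most 62.5 mm and 10.7 degrees, less where a joint would pass 70% of its speed; a pose out of reach is approached as far as the arm can. A call is refused whole if a number of a shift passes 1 or a number of a turn 1, either way. A call with a gripper value outside its range is refused whole. The fingers move at their own pace and stop on an object; "newtons" is the grip in N (left out, the last holds). Time passes only in rows, so rows that do not move let the fingers close. It gives the time, the measured TCP pose, the force, the opening and the grip force at its end, in the units of the state.
- ctrl.get_state(): the state, without advancing time (a new reading comes with each control period).
- ctrl.get_image(name): name is "scene" or "top" or "wrist"; returns a dict with "pixels" (420x560x3 uint8, red, green, blue), "K" (3x3 intrinsics, pixels), "dist" ([k1, k2, p1, p2, k3] as OpenCV has them; the pictures are not rectified), "cam_to_world" (4x4, takes a point from camera to world coordinates); the wrist camera has in their place "T_tool_cam" (4x4, takes a point from camera to tool coordinates, whose origin is the TCP and whose axes are the flange's). Camera axes: x right, y down, z forward; pixel columns grow to the right and rows downward; lengths in m; the calibration is good to about 2 mm. A picture is of the moment at which its call begins: read the wrist's pose just before it. There is no depth.
- ctrl.close_job(): hands the job in; it is judged then, once.
The state is a dict: "time": time; "joint_positions": joint angles; "qd": joint speeds; "joint_torque": joint torques, N m; "position": TCP position; "tool_rot": TCP orientation; "ft_force": force on the tool from outside, world axes, zero at the start; "torque": the same for the moment, N m; "grip_width": opening from 0.0 (shut) to 1.0 (fully open); "grip_force": force on a finger pad.
Only numpy, scipy, OpenCV 4.12 (cv2) and the standard library are available. Lean on these libraries where they do the work, as an engineer would, in place of code of your own. Each camera call takes 0.05 s, during which the arm holds its last target. There are 200 camera calls.

## Working session

There is one attempt and no reset: what is moved stays moved. The work goes in short steps, Python scripts to look and compute and a tool call to move; the robot and the scene stay as the last step left them, time stands still between calls to the robot, and variables do not carry over. Pictures are saved under pics/ and viewed, at most 10 in all, crops included, and the job is handed in when it is done.

Besides the shell and the picture viewer there is one more tool, called after ">>>" as a command line: name --argument value ..., lists and objects as JSON in quotes. send_rows: Moves the arm, as the interface text tells. Its arguments: {"type":"object","properties":{"steps":{"type":"array"},"newtons":{"type":"number"}},"required":["steps"]}

```bash
ls; mkdir -p pics; python3 - <<'E'
from bench import ctrl
import cv2,pickle,numpy as np
s=ctrl.get_state();print(s)
for n in ("scene","top"):
    d=ctrl.get_image(n);pickle.dump(d,open(f"{n}.pkl","wb"))
    print(n,d["K"],d["dist"],np.round(d["cam_to_world"],3))
    im=cv2.resize(d["pixels"][:,:,::-1],(800,600),interpolation=cv2.INTER_CUBIC)
    cv2.imwrite(f"pics/{n}0.png",im)
E
```

```text
pics
{'time': 0.0, 'joint_positions': array([ 1.25008803,  0.3218209 , -0.07012716,  1.45166191,  0.0225972 ,
        1.37079657, -0.05689941]), 'qd': array([ 0.00202729,  0.00104821,  0.00168927,  0.0005527 ,  0.00048005,
       -0.00019787,  0.00147707]), 'joint_torque': array([ 8.41359656e-05, -4.91288352e+01, -4.03519431e-01, -3.12532532e+01,
       -6.37794798e-02,  4.37053211e-02,  2.15193263e-04]), 'position': array([ 0.21339046, -0.61342108,  0.23546975]), 'tool_rot': array([-3.09582553e+00, -5.23262501e-01,  6.22775961e-04]), 'ft_force': array([ 0.14997645, -0.28359825, -0.39463261]), 'torque': array([-0.01046458, -0.00375581, -0.05589861]), 'grip_force': 0.0, 'grip_width': 1.0008400181798887}
scene [[430.82684282   0.         283.40614915]
 [  0.         430.82684282 205.12902435]
 [  0.           0.           1.        ]] [-0.11209878  0.          0.          0.          0.        ] [[-0.422  0.546 -0.724  1.164]
 [ 0.907  0.247 -0.342  0.308]
 [-0.008 -0.801 -0.599  0.573]
 [ 0.     0.     0.     1.   ]]
top [[440.69970588   0.         282.64144736]
 [  0.         440.69970588 209.73078537]
 [  0.           0.           1.        ]] [-0.1390815  0.         0.         0.         0.       ] [[ 0.023 -0.989  0.145  0.438]
 [-1.    -0.023 -0.002  0.008]
 [ 0.005 -0.145 -0.989  0.943]
 [ 0.     0.     0.     1.   ]]
```

View pics/top0.png

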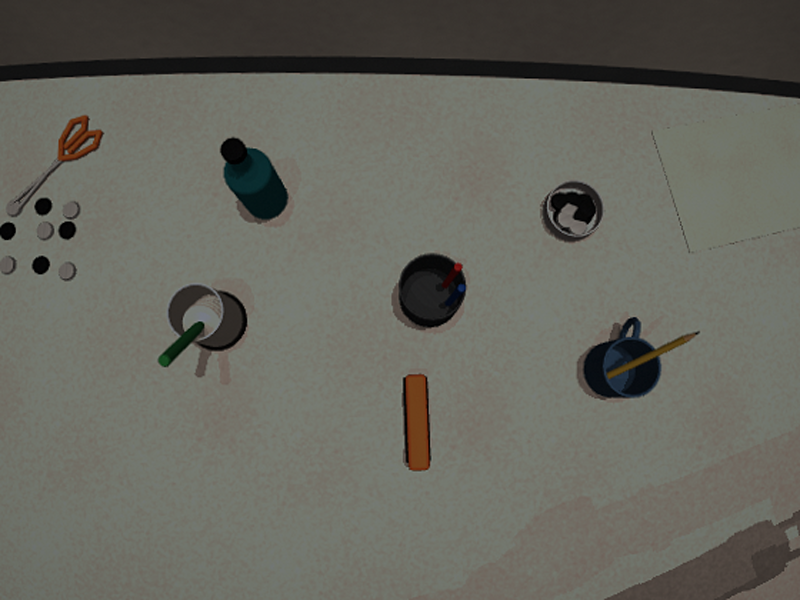

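View pics/scene0.png

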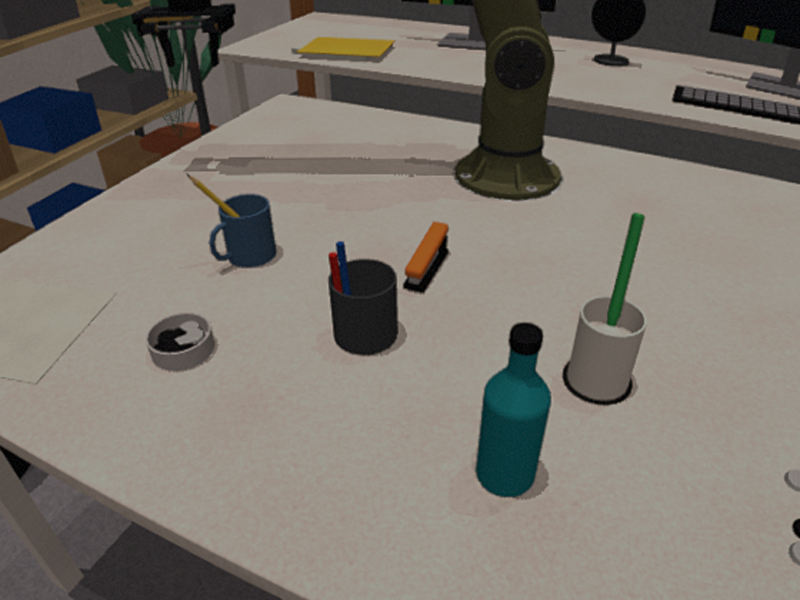

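Top view (800 px scale): bottle (255,180), tin (572,212), pen pot rim centre (432,290), mug rim centre about (632,367) with the pencil point at (699,332), holder rim about (196,312) with the handle end at (165,361), stapler (417,422). Scene view: pencil point (187,174), brush end (637,217). I'll take enlarged crops for better pixels.

```bash
cat > h.py <<'E'
import cv2,pickle,numpy as np
from scipy.spatial.transform import Rotation as R
def ray(d,px,T=None):
    T=d["cam_to_world"] if T is None else T
    u=cv2.undistortPoints(np.array([[px]],float),d["K"],d["dist"])[0,0]
    return T[:3,3],T[:3,:3]@np.array([u[0],u[1],1])
def onz(d,px,z,T=None):
    o,v=ray(d,px,T);return o+v*(z-o[2])/v[2]
def tri(*rs):
    A=0;b=0
    for o,v in rs:
        v=v/np.linalg.norm(v);P=np.eye(3)-np.outer(v,v);A=A+P;b=b+P@o
    return np.linalg.solve(A,b)
def proj(d,p,T=None):
    T=d["cam_to_world"] if T is None else T
    q=T[:3,:3].T@(np.array(p)-T[:3,3])
    return cv2.projectPoints(q[None],np.zeros(3),np.zeros(3),d["K"],d["dist"])[0][0,0]
def load(n): return pickle.load(open(f"{n}.pkl","rb"))
E
python3 - <<'E'
from h import *
rows=[]
for n,cs in (("top",[(400,215),(105,195),(265,175)]),("scene",[(110,110),(365,145),(215,155)])):
    im=load(n)["pixels"][:,:,::-1]; t=[]
    if n=="scene": sizes=[(88,100)]*3
    for (x,y) in cs:
        w,h=(88,99)
        c=im[y:y+h,x:x+w].astype(float)
        c=(255*(c/255)**.6).astype(np.uint8)
        c=cv2.resize(c,(264,297),interpolation=cv2.INTER_CUBIC)
        for k in range(0,88,20): cv2.putText(c,str(x+k),(k*3,8),0,.3,(0,0,255)); cv2.line(c,(k*3,9),(k*3,14),(0,0,255))
        for k in range(0,99,20): cv2.putText(c,str(y+k),(0,k*3+4),0,.3,(0,0,255))
        t.append(c)
    rows.append(np.hstack(t))
cv2.imwrite("pics/c1.png",np.vstack(rows))
E
```

```text
(no output)
```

View pics/c1.png

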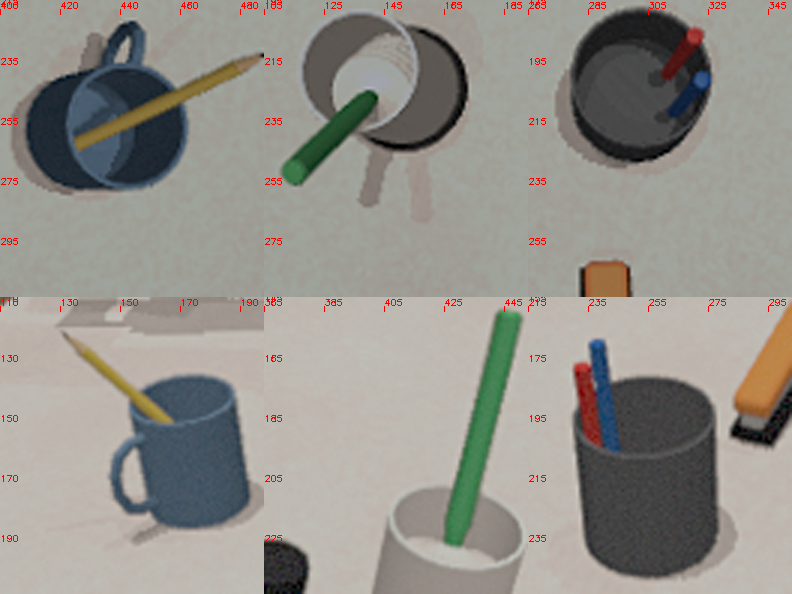

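Crops show mug rim centre at top (442.3,257.3), holder rim (137.2,218.7), pot rim (302.7,201) with pens at its right side, and the pencil and handle lines in both views. I'll triangulate these.

```bash
python3 - <<'E'
from h import *
np.set_printoptions(precision=4,suppress=True)
t,s=load("top"),load("scene")
print("mug",onz(t,(442.3,257.3),.096),onz(s,(171.3,144.5),.096))
print("holder",onz(t,(137.2,218.7),.110), "foot L/R/bottom", onz(t,(105+204/3,195+90/3),0),onz(t,(105+140/3,195+151/3),0))
print("pot",onz(t,(302.7,201),.1),onz(s,(253.8,195.3),.1))
tip=tri(ray(t,(489,232.6)),ray(s,(131.3,122))); print("tip",tip)
def line(a,b,c,d):
    n1=np.cross(ray(t,a)[1],ray(t,b)[1]);n2=np.cross(ray(s,c)[1],ray(s,d)[1]);v=np.cross(n1,n2);return v/np.linalg.norm(v)*np.sign(v[2])
v=line((489,232.6),(425.3,263.3),(131.3,122),(166,151.7));print("pdir",v,np.degrees(np.arccos(v[2])),"blunt",tip-.19*v)
e=tri(ray(t,(114.5,252.7)),ray(s,(446.3,151)));v=line((114.5,252.7),(140.3,227.7),(446.3,151),(428.7,226))
print("brush end",e,v,np.degrees(np.arccos(v[2])),"tip",e-.225*v)
pr=onz(t,(265+167/3,175+35/3),.142),onz(t,(265+174/3,175+79/3),.142);print("pens red,blue",pr)
print("handle mug ear",onz(t,(400+122/3,215+25/3),.07))
print("bottle",onz(t,(235/1.4286,150/1.4286),.21),"stapler",onz(t,(418/1.4286,376/1.4286),.058),onz(t,(418/1.4286,468/1.4286),.058),"tin",onz(t,(573/1.4286,208/1.4286),.032))
E
```

```text
mug [ 0.4755 -0.3081  0.096 ] [ 0.4821 -0.2991  0.096 ]
holder [0.5359 0.287  0.11  ] foot L/R/bottom [0.5371 0.2432 0.    ] [0.4916 0.2878 0.    ]
pot [ 0.5796 -0.0321  0.1   ] [ 0.5871 -0.0259  0.1   ]
tip [ 0.5183 -0.3755  0.1562]
pdir [ 0.3374 -0.5115  0.7903] 37.788594646514035 blunt [ 0.4541 -0.2783  0.006 ]
brush end [0.4653 0.2903 0.2081] [-0.3814 -0.0182  0.9242] 22.446575712943357 tip [0.5511 0.2944 0.0002]
pens red,blue (array([ 0.6003, -0.063 ,  0.142 ]), array([ 0.5728, -0.0676,  0.142 ]))
handle mug ear [ 0.5456 -0.3159  0.07  ]
bottle [0.7282 0.2205 0.21  ] stapler [ 0.4601 -0.016   0.058 ] [ 0.3331 -0.0187  0.058 ] tin [ 0.7181 -0.2473  0.032 ]
```

```bash
cat >> h.py <<'E'
def go(target,yaw=None):
    """remaining move to TCP target (world) and azimuth (deg) of the tool's y axis, in units"""
    from bench import ctrl
    s=ctrl.get_state();M=R.from_rotvec(s["tool_rot"]).as_matrix()
    az=np.degrees(np.arctan2(M[1,1],M[0,1]))
    d=np.array(target)-s["position"]
    print("t",round(s["time"],2),"pos",np.round(s["position"],4),"y-az",round(az,2),"F",np.round(s["ft_force"],2),"grip",round(s["grip_width"]*87,1),round(s["grip_force"],1),"q7",round(s["joint_positions"][6],2))
    print(" shift at present yaw",np.round(M.T@d/.06,3))
    if yaw is not None:
        a=(yaw-az+90)%180-90
        # tool z down: +turn about tool z = negative azimuth change
        print(" turn units (total)",round(-a/8,3))
        M2=M@R.from_rotvec([0,0,-np.radians(a)]).as_matrix()
        print(" shift after the turn",np.round(M2.T@d/.06,3))
def wrist(name):
    from bench import ctrl
    s=ctrl.get_state();d=ctrl.get_image("wrist")
    T=np.eye(4);T[:3,:3]=R.from_rotvec(s["tool_rot"]).as_matrix();T[:3,3]=s["position"]
    d["cam_to_world"]=T@d["T_tool_cam"];pickle.dump(d,open(name+".pkl","wb"))
    im=(255*(d["pixels"][:,:,::-1]/255.)**.7).astype(np.uint8)
    cv2.imwrite(f"pics/{name}.png",cv2.resize(im,(784,588),interpolation=cv2.INTER_CUBIC));return d
E
python3 - <<'E'
from h import *
go((.45,-.40,.26),33.4)
from bench import ctrl
d=ctrl.get_image("wrist");print(np.round(d["T_tool_cam"],3),d["K"][0,0])
E
```

```text
t 0.1 pos [ 0.2134 -0.6135  0.2356] y-az -70.81 F [-0.36  0.09  0.42] grip 87.1 0.0 q7 -0.06
 shift at present yaw [ 4.894 -2.065 -0.404]
 turn units (total) 9.473
 shift after the turn [-0.8   -5.251 -0.404]
[[ 0.    -0.959 -0.284  0.08 ]
 [ 1.     0.     0.     0.001]
 [ 0.    -0.284  0.959 -0.148]
 [ 0.     0.     0.     1.   ]] 359.7504906263789
```

>>> send_rows --steps '[{"tx": 0.98,"ty": -0.41,"tz": -0.08,"grip": 1},{"tx": 0.98,"ty": -0.41,"tz": -0.08},{"tx": 0.98,"ty": -0.41,"tz": -0.08},{"tx": 0.98,"ty": -0.41,"tz": -0.08},{"tx": 0.97,"ty": -0.41,"tz": -0.08},{"turn": 0.95},{"turn": 0.95},{"turn": 0.95},{"turn": 0.95},{"turn": 0.95},{"turn": 0.95}]'

```text
validation failed for argument at $.st...
```

>>> send_rows --steps '[{"turn": 0.95},{"turn": 0.95},{"turn": 0.95},{"turn": 0.92},{"turn": 0}]'

```text
validation failed for argument at $.st...
```

```bash
python3 - <<'E'
from h import *
d=wrist("w1"); go((.505,-.3555,.20),33.4)
for n,p in (("tip",(.5183,-.3755,.1562)),("mugtop",(.4755,-.3081,.096)),("mugscene",(.482,-.299,.096))): print(n,proj(d,p)*1.4)
E
```

```text
t 0.2 pos [ 0.2134 -0.6136  0.2359] y-az -70.82 F [-0.23  0.09  0.33] grip 87.0 0.0 q7 -0.06
 shift at present yaw [ 6.003 -2.466  0.6  ]
 turn units (total) 9.473
 shift after the turn [-0.916 -6.425  0.6  ]
tip [ -148.51229399 -1171.21600372]
mugtop [-168.99795393 -645.29413407]
mugscene [-198.66806064 -689.15383206]
```

View pics/w1.png

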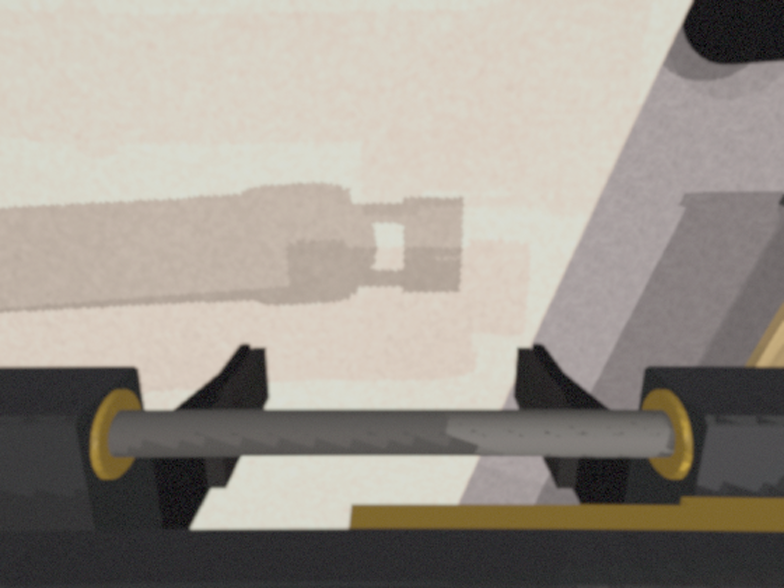

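The move was refused, so the picture shows only the empty desk edge. Each row probably needs all five numbers, so I'll send complete rows.

>>> send_rows --steps '[{"tx": 0.98,"ty": -0.41,"tz": -0.08,"turn": 0,"grip": 1},{"tx": 0.98,"ty": -0.41,"tz": -0.08,"turn": 0,"grip": 1},{"tx": 0.98,"ty": -0.41,"tz": -0.08,"turn": 0,"grip": 1},{"tx": 0.98,"ty": -0.41,"tz": -0.08,"turn": 0,"grip": 1},{"tx": 0.97,"ty": -0.41,"tz": -0.08,"turn": 0,"grip": 1},{"tx": 0,"ty": 0,"tz": 0,"turn": 0.95,"grip": 1},{"tx": 0,"ty": 0,"tz": 0,"turn": 0.95,"grip": 1},{"tx": 0,"ty": 0,"tz": 0,"turn": 0.95,"grip": 1},{"tx": 0,"ty": 0,"tz": 0,"turn": 0.95,"grip": 1},{"tx": 0,"ty": 0,"tz": 0,"turn": 0.95,"grip": 1}]'

```text
time: 1.45
position: [0.4453, -0.4056, 0.2598]
tool_rot: [-3.098, 0.52, 0.001]
ft_force: [-0.5, -0.0, 0.5]
grip_width: 0.997
grip_force: 0.0
```

>>> send_rows --steps '[{"tx": 0,"ty": 0,"tz": 0,"turn": 0.95,"grip": 1},{"tx": 0,"ty": 0,"tz": 0,"turn": 0.95,"grip": 1},{"tx": 0,"ty": 0,"tz": 0,"turn": 0.95,"grip": 1},{"tx": 0,"ty": 0,"tz": 0,"turn": 0.95,"grip": 1},{"tx": 0,"ty": 0,"tz": 0,"turn": 0.92,"grip": 1},{"tx": 0,"ty": 0,"tz": 0,"turn": 0,"grip": 1}]'

```text
time: 2.2
position: [0.4453, -0.4056, 0.2598]
tool_rot: [2.767, -1.487, -0.001]
ft_force: [0.1, 0.3, 0.5]
grip_width: 1.002
grip_force: 0.0
```

```bash
python3 - <<'E'
from h import *
d=wrist("w2"); go((.505,-.3555,.20),33.4)
for n,p in (("tip",(.5183,-.3755,.1562)),("mugtop",(.4755,-.3081,.096)),("mugscene",(.482,-.299,.096))): print(n,proj(d,p)*1.4)
E
```

```text
t 2.25 pos [ 0.4453 -0.4056  0.2599] y-az -146.43 F [ 0.05 -0.09 -0.08] grip 87.1 0.0 q7 -1.88
 shift at present yaw [-0.146 -1.29   0.998]
 turn units (total) 0.021
 shift after the turn [-0.149 -1.29   0.998]
tip [243.22797227 270.3015394 ]
mugtop [276.06040552 362.84478823]
mugscene [260.95771386 368.28398072]
```

View pics/w2.png

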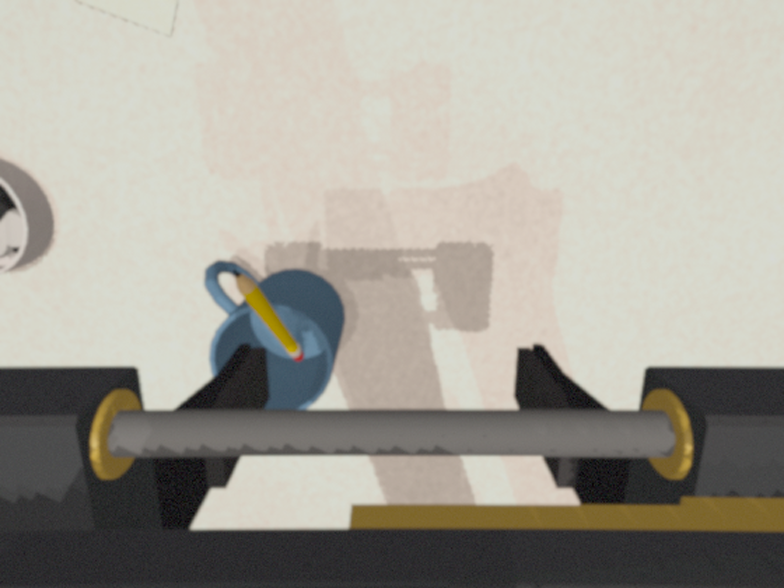

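The wrist view shows the pencil point at (241,272), predicted (243,270), the eraser at (297,356) and the mug rim centred near (273,362), so the top-camera positions hold. Next, refine the pencil's direction.

```bash
python3 - <<'E'
from h import *
t,s,w=load("top"),load("scene"),load("w2")
q=lambda x,y:(x/1.4,y/1.4)
tip=tri(ray(t,(489,232.6)),ray(s,(131.3,122)),ray(w,q(241,272)));print("tip",tip)
b=onz(w,q(298,356),.010);v=tip-b;print("blunt",b,"len",np.linalg.norm(v));v/=np.linalg.norm(v)
print(v,"tilt",np.degrees(np.arccos(v[2])),"az",np.degrees(np.arctan2(v[1],v[0])))
print("mug wrist",onz(w,q(272.5,361),.096))
g=tip-.042*v;print("grasp",g)
go(g+[0,0,.05],np.degrees(np.arctan2(v[1],v[0]))+90)
E
```

```text
tip [ 0.51858383 -0.37481207  0.15687629]
blunt [ 0.4589536  -0.27892955  0.01      ] len 0.18526161669730376
[ 0.32187038 -0.51755203  0.79280474] tilt 37.551603626790246 az -58.12213840613987
mug wrist [ 0.47817191 -0.30795696  0.096     ]
grasp [ 0.50506527 -0.35307489  0.12357849]
t 2.25 pos [ 0.4453 -0.4056  0.2599] y-az -146.43 F [ 0.05 -0.09 -0.08] grip 87.1 0.0 q7 -1.88
 shift at present yaw [-0.179 -1.314  1.438]
 turn units (total) 0.211
 shift after the turn [-0.217 -1.308  1.438]
```

>>> send_rows --steps '[{"tx": 0,"ty": 0,"tz": 0,"turn": 0.2,"grip": 1},{"tx": -0.1,"ty": -0.65,"tz": 0,"turn": 0,"grip": 1},{"tx": -0.12,"ty": -0.66,"tz": 0,"turn": 0,"grip": 1},{"tx": 0,"ty": 0,"tz": 0.8,"turn": 0,"grip": 1},{"tx": 0,"ty": 0,"tz": 0.8,"turn": 0,"grip": 1},{"tx": 0,"ty": 0,"tz": 0.5,"turn": 0,"grip": 1},{"tx": 0,"ty": 0,"tz": 0.26,"turn": 0,"grip": 1},{"tx": 0,"ty": 0,"tz": 0,"turn": 0,"grip": 1}]' --newtons 12

```text
time: 3.25
position: [0.5048, -0.3529, 0.1178]
tool_rot: [-2.745, 1.527, 0.002]
ft_force: [-0.3, 1.5, 0.9]
grip_width: 0.999
grip_force: 0.0
```

>>> send_rows --steps '[{"tx": 0,"ty": 0,"tz": 0,"turn": 0,"grip": 0.5},{"tx": 0,"ty": 0,"tz": 0,"turn": 0,"grip": 0.2},{"tx": 0,"ty": 0,"tz": 0,"turn": 0,"grip": 0},{"tx": 0,"ty": 0,"tz": 0,"turn": 0,"grip": 0},{"tx": 0,"ty": 0,"tz": 0,"turn": 0,"grip": 0}]' --newtons 12

```text
time: 3.88
position: [0.5052, -0.3531, 0.1185]
tool_rot: [2.745, -1.527, 0.0]
ft_force: [-0.9, -0.4, -0.2]
grip_width: 0.514
grip_force: 0.0
```

>>> send_rows --steps '[{"tx": 0,"ty": 0,"tz": 0,"turn": 0,"grip": 0},{"tx": 0,"ty": 0,"tz": 0,"turn": 0,"grip": 0},{"tx": 0,"ty": 0,"tz": 0,"turn": 0,"grip": 0},{"tx": 0,"ty": 0,"tz": 0,"turn": 0,"grip": 0},{"tx": 0,"ty": 0,"tz": 0,"turn": 0,"grip": 0},{"tx": 0,"ty": 0,"tz": 0,"turn": 0,"grip": 0}]' --newtons 12

```text
time: 4.62
position: [0.5052, -0.3531, 0.1185]
tool_rot: [2.745, -1.527, 0.0]
ft_force: [-0.1, -0.0, -0.4]
grip_width: 0.112
grip_force: 12.0
```

>>> send_rows --steps '[{"tx": 0.12,"ty": 0,"tz": -0.16,"turn": 0,"grip": 0},{"tx": 0.24,"ty": 0,"tz": -0.32,"turn": 0,"grip": 0},{"tx": 0.24,"ty": 0,"tz": -0.32,"turn": 0,"grip": 0},{"tx": 0.24,"ty": 0,"tz": -0.32,"turn": 0,"grip": 0},{"tx": 0.24,"ty": 0,"tz": -0.32,"turn": 0,"grip": 0},{"tx": 0.24,"ty": 0,"tz": -0.32,"turn": 0,"grip": 0},{"tx": 0,"ty": 0,"tz": -0.5,"turn": 0,"grip": 0},{"tx": 0,"ty": 0,"tz": 0,"turn": 0,"grip": 0}]' --newtons 12

```text
time: 5.62
position: [0.5485, -0.4217, 0.2578]
tool_rot: [2.744, -1.527, 0.01]
ft_force: [-0.2, 0.5, -0.4]
grip_width: 0.107
grip_force: 12.0
```

```bash
python3 - <<'E'
from h import *
from bench import ctrl
v=np.array([.3219,-.5176,.7928])
s=ctrl.get_state();g=s["position"]+[0,0,.005]
print("pred tip",g+.042*v,"blunt",g-.148*v)
ims=[]
for n in ("top","scene"):
    d=ctrl.get_image(n);pickle.dump(d,open(n+"2.pkl","wb"))
    for k,p in (("tip",g+.042*v),("blunt",g-.148*v)): print(n,k,proj(d,p))
    ims.append(d["pixels"][100:310,300:560] if n=="top" else d["pixels"][40:250,40:300])
im=np.hstack([cv2.resize(i[:,:,::-1],(390,315),interpolation=cv2.INTER_CUBIC) for i in ims])
cv2.imwrite("pics/c2.png",im)
go((.58,-.03,.3),90)
E
```

```text
pred tip [ 0.56197613 -0.44346558  0.29606063] blunt [ 0.50081513 -0.34512158  0.14542863]
top tip [564.34722569 198.3038542 ]
top blunt [470.46188758 242.81915888]
scene tip [78.57576674 64.27313311]
scene blunt [146.67507616 125.11338893]
t 5.72 pos [ 0.547  -0.4205  0.2542] y-az -148.18 F [ 0.47 -0.02 -0.21] grip 9.3 12.0 q7 -2.01
 shift at present yaw [-5.241 -3.899 -0.766]
 turn units (total) -7.273
 shift after the turn [ 0.55  -6.509 -0.766]
```

View pics/c2.png

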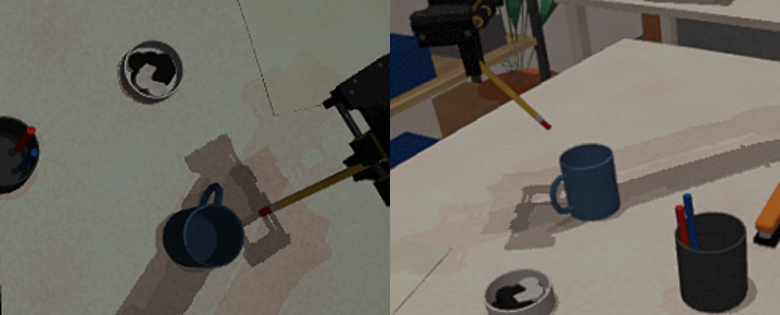

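Pencil is out and gripped: eraser at top (477.3,240.7) and scene (145.3,124.7), and the mug still stands. Compute the eraser's offset from the TCP, then aim for the pot with the lean towards +x.

```bash
python3 - <<'E'
from h import *
from bench import ctrl
t,s=load("top2"),load("scene2")
b=tri(ray(t,(477.3,240.7)),ray(s,(145.3,124.9)));p=ctrl.get_state()["position"]
o=b-p;print("blunt",b,"offset",o,"horiz",np.hypot(*o[:2]),"az",np.degrees(np.arctan2(o[1],o[0])))
h=np.hypot(*o[:2])
go((.580-.030+h,-.026,p[2]+.046),90)
E
```

```text
blunt [ 0.50230213 -0.35379402  0.14648399] offset [-0.04473313  0.06674567 -0.10767852] horiz 0.08034946915205185 az 123.83009933013754
t 5.72 pos [ 0.547  -0.4205  0.2542] y-az -148.18 F [ 0.47 -0.02 -0.21] grip 9.3 12.0 q7 -2.01
 shift at present yaw [-4.855 -4.647 -0.769]
 turn units (total) -7.273
 shift after the turn [ 1.389 -6.575 -0.769]
```

>>> send_rows --steps '[{"tx": 0,"ty": 0,"tz": -0.4,"turn": -0.9,"grip": 0},{"tx": 0,"ty": 0,"tz": -0.4,"turn": -0.91,"grip": 0},{"tx": 0,"ty": 0,"tz": 0,"turn": -0.91,"grip": 0},{"tx": 0,"ty": 0,"tz": 0,"turn": -0.91,"grip": 0},{"tx": 0,"ty": 0,"tz": 0,"turn": -0.91,"grip": 0},{"tx": 0,"ty": 0,"tz": 0,"turn": -0.91,"grip": 0},{"tx": 0,"ty": 0,"tz": 0,"turn": -0.91,"grip": 0},{"tx": 0,"ty": 0,"tz": 0,"turn": -0.91,"grip": 0},{"tx": 0,"ty": 0,"tz": 0,"turn": 0,"grip": 0}]' --newtons 12

```text
time: 6.85
position: [0.5465, -0.4201, 0.3006]
tool_rot: [-3.14, 0.002, 0.003]
ft_force: [-0.2, 0.1, -0.4]
grip_width: 0.107
grip_force: 12.0
```

>>> send_rows --steps '[{"tx": 0.2,"ty": -0.94,"tz": 0,"turn": 0,"grip": 0},{"tx": 0.2,"ty": -0.94,"tz": 0,"turn": 0,"grip": 0},{"tx": 0.2,"ty": -0.94,"tz": 0,"turn": 0,"grip": 0},{"tx": 0.2,"ty": -0.94,"tz": 0,"turn": 0,"grip": 0},{"tx": 0.2,"ty": -0.94,"tz": 0,"turn": 0,"grip": 0},{"tx": 0.2,"ty": -0.94,"tz": 0,"turn": 0,"grip": 0},{"tx": 0.2,"ty": -0.94,"tz": 0,"turn": 0,"grip": 0},{"tx": 0,"ty": 0,"tz": 0,"turn": 0,"grip": 0},{"tx": 0,"ty": 0,"tz": 0,"turn": 0,"grip": 0}]' --newtons 12

```text
time: 7.98
position: [0.6308, -0.026, 0.3014]
tool_rot: [3.141, -0.002, -0.002]
ft_force: [-0.3, -1.7, -0.9]
grip_width: 0.108
grip_force: 12.0
```

```bash
python3 - <<'E'
from h import *
from bench import ctrl
w=wrist("w3");go((.633,-.026,.3),90)
p=ctrl.get_state()["position"]
ims=[w["pixels"]]
for n in ("top","scene"):
    d=ctrl.get_image(n);pickle.dump(d,open(n+"3.pkl","wb"));ims.append(d["pixels"])
P=p+[-.085,0,-.11]
print([proj(load(n),P) for n in("w3","top3","scene3")])
a=[cv2.resize(i[:,:,::-1],(400,300),interpolation=cv2.INTER_AREA) for i in ims[:1]]
t=cv2.resize(ims[1][130:280,210:410,::-1],(400,300),interpolation=cv2.INTER_CUBIC)
s=cv2.resize(ims[2][60:285,150:450,::-1],(400,300),interpolation=cv2.INTER_CUBIC)
im=np.vstack([np.hstack([a[0],t]),np.hstack([s,np.zeros_like(s)])])
cv2.imwrite("pics/c3.png",(255*(im/255.)**.7).astype(np.uint8))
E
```

```text
t 8.03 pos [ 0.6308 -0.0273  0.3014] y-az -90.19 F [-0.56 -0.4   0.67] grip 9.8 12.0 q7 -1.67
 shift at present yaw [ 0.036 -0.021  0.024]
 turn units (total) -0.024
 shift after the turn [ 0.036 -0.021  0.024]
[array([280.55190752, 311.00961751]), array([302.25322487, 211.51417929]), array([261.37523217, 142.80158913])]
```

View pics/c3.png

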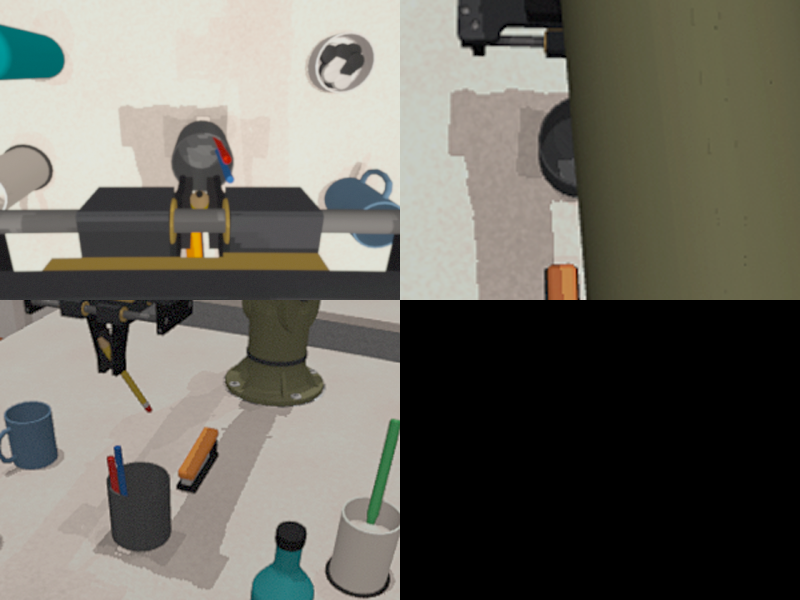

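The eraser is at scene px (261.8,141) (predicted (261.4,142.8)), so it hangs over the pot's robot-side half, clear of the pens. Lower it.

>>> send_rows --steps '[{"tx": 0.04,"ty": 0,"tz": 0.5,"turn": 0,"grip": 0},{"tx": 0,"ty": 0,"tz": 0.5,"turn": 0,"grip": 0},{"tx": 0,"ty": 0,"tz": 0.5,"turn": 0,"grip": 0},{"tx": 0,"ty": 0,"tz": 0.4,"turn": 0,"grip": 0},{"tx": 0,"ty": 0,"tz": 0.3,"turn": 0,"grip": 0},{"tx": 0,"ty": 0,"tz": 0.3,"turn": 0,"grip": 0},{"tx": 0,"ty": 0,"tz": 0.2,"turn": 0,"grip": 0},{"tx": 0,"ty": 0,"tz": 0,"turn": 0,"grip": 0}]' --newtons 12

```text
time: 9.12
position: [0.633, -0.0257, 0.1391]
tool_rot: [-3.142, 0.001, 0.002]
ft_force: [-0.2, -0.5, 0.6]
grip_width: 0.109
grip_force: 12.0
```

>>> send_rows --steps '[{"tx": 0,"ty": 0,"tz": 0.1,"turn": 0,"grip": 0},{"tx": 0,"ty": 0,"tz": 0.1,"turn": 0,"grip": 0},{"tx": 0,"ty": 0,"tz": 0,"turn": 0,"grip": 0},{"tx": 0,"ty": 0,"tz": 0,"turn": 0,"grip": 0}]' --newtons 12

```text
time: 9.62
position: [0.6336, -0.0255, 0.1282]
tool_rot: [3.142, -0.0, 0.0]
ft_force: [0.6, -0.4, 0.2]
grip_width: 0.109
grip_force: 12.0
```

>>> send_rows --steps '[{"tx": 0,"ty": 0,"tz": 0,"turn": 0,"grip": 0.2},{"tx": 0,"ty": 0,"tz": 0,"turn": 0,"grip": 0.5},{"tx": 0,"ty": 0,"tz": 0,"turn": 0,"grip": 0.5},{"tx": 0,"ty": 0,"tz": 0,"turn": 0,"grip": 0.5},{"tx": 0,"ty": 0,"tz": 0,"turn": 0,"grip": 0.5},{"tx": 0,"ty": 0,"tz": 0,"turn": 0,"grip": 0.5},{"tx": 0,"ty": 0,"tz": -0.5,"turn": 0,"grip": 0.5},{"tx": 0,"ty": 0,"tz": -0.9,"turn": 0,"grip": 0.5},{"tx": 0,"ty": 0,"tz": -0.9,"turn": 0,"grip": 0.5},{"tx": 0,"ty": 0,"tz": 0,"turn": 0,"grip": 1}]' --newtons 12

```text
time: 10.88
position: [0.6361, -0.0251, 0.2719]
tool_rot: [3.141, -0.0, 0.016]
ft_force: [0.1, -0.4, -0.4]
grip_width: 0.552
grip_force: 0.0
```

```bash
python3 - <<'E'
from h import *
go((.49,.29,.30),90)
E
```

```text
t 10.88 pos [ 0.6361 -0.0251  0.2719] y-az -90.01 F [ 0.09 -0.39 -0.39] grip 48.1 0.0 q7 -1.68
 shift at present yaw [-2.432 -5.251 -0.496]
 turn units (total) -0.002
 shift after the turn [-2.431 -5.251 -0.496]
```

>>> send_rows --steps '[{"tx": -0.42,"ty": -0.87,"tz": -0.05,"turn": 0,"grip": 1},{"tx": -0.42,"ty": -0.87,"tz": -0.05,"turn": 0,"grip": 1},{"tx": -0.42,"ty": -0.87,"tz": -0.05,"turn": 0,"grip": 1},{"tx": -0.42,"ty": -0.87,"tz": -0.05,"turn": 0,"grip": 1},{"tx": -0.42,"ty": -0.87,"tz": -0.05,"turn": 0,"grip": 1},{"tx": -0.42,"ty": -0.87,"tz": -0.05,"turn": 0,"grip": 1},{"tx": 0,"ty": 0,"tz": 0,"turn": 0,"grip": 1},{"tx": 0,"ty": 0,"tz": 0,"turn": 0,"grip": 1}]' --newtons 8

```text
time: 11.88
position: [0.4823, 0.2871, 0.2832]
tool_rot: [3.14, 0.0, -0.001]
ft_force: [0.0, -0.1, 0.4]
grip_width: 0.997
grip_force: 0.0
```

```bash
python3 - <<'E'
from h import *
from bench import ctrl
w=wrist("w4");ims=[w["pixels"]]
for n in ("top","scene"):
    d=ctrl.get_image(n);pickle.dump(d,open(n+"4.pkl","wb"));ims.append(d["pixels"])
print("pred",{k:proj(w,p)*10/7 for k,p in (("end",(.4653,.2903,.2081)),("rim",(.536,.287,.110)))})
a=cv2.resize(ims[0][:,:,::-1],(800,600))[0:380]
t=cv2.resize(ims[1][165:265,250:380,::-1],(286,220),interpolation=cv2.INTER_CUBIC)
s=cv2.resize(ims[2][130:290,180:440,::-1],(357,220),interpolation=cv2.INTER_CUBIC)
im=np.vstack([a,np.hstack([t,s,np.zeros((220,157,3),np.uint8)])])
cv2.imwrite("pics/c4.png",(255*(im/255.)**.7).astype(np.uint8))
go((.4786,.29,.171),90)
E
```

```text
pred {'end': array([391.45318175, 359.01830274]), 'rim': array([398.52241339, 188.1393007 ])}
t 12.03 pos [0.4833 0.2859 0.2834] y-az -90.19 F [ 0.03 -0.14 -0.55] grip 87.2 0.0 q7 -2.24
 shift at present yaw [-0.077 -0.07   1.873]
 turn units (total) -0.024
 shift after the turn [-0.076 -0.071  1.873]
```

View pics/c4.png

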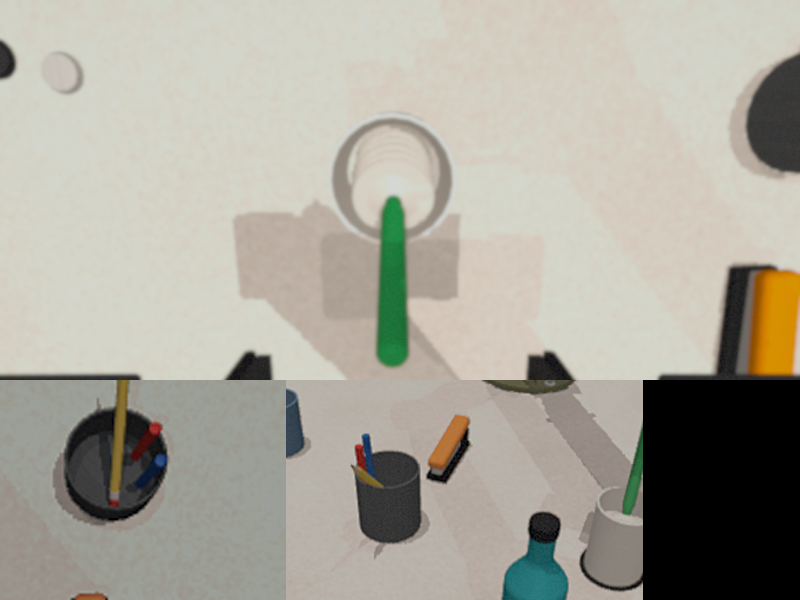

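The pencil leans in the pot, point up, on the free side. The wrist view shows the brush end at (393,354) and the holder rim centred at (392,176), lean straight towards −x, so I'll grip the handle.

>>> send_rows --steps '[{"tx": -0.08,"ty": -0.07,"tz": 0.3,"turn": 0,"grip": 1},{"tx": 0,"ty": 0,"tz": 0.5,"turn": 0,"grip": 1},{"tx": 0,"ty": 0,"tz": 0.5,"turn": 0,"grip": 0.7},{"tx": 0,"ty": 0,"tz": 0.4,"turn": 0,"grip": 0.5},{"tx": 0,"ty": 0,"tz": 0.17,"turn": 0,"grip": 0},{"tx": 0,"ty": 0,"tz": 0,"turn": 0,"grip": 0},{"tx": 0,"ty": 0,"tz": 0,"turn": 0,"grip": 0},{"tx": 0,"ty": 0,"tz": 0,"turn": 0,"grip": 0},{"tx": 0,"ty": 0,"tz": 0,"turn": 0,"grip": 0},{"tx": 0,"ty": 0,"tz": 0,"turn": 0,"grip": 0},{"tx": 0,"ty": 0,"tz": 0,"turn": 0,"grip": 0},{"tx": 0,"ty": 0,"tz": 0,"turn": 0,"grip": 0}]' --newtons 8

```text
time: 13.52
position: [0.4777, 0.2919, 0.172]
tool_rot: [3.142, -0.001, 0.0]
ft_force: [-0.5, -1.0, 1.2]
grip_width: 0.18
grip_force: 8.0
```

>>> send_rows --steps '[{"tx": 0.13,"ty": 0,"tz": -0.065,"turn": 0,"grip": 0},{"tx": 0.13,"ty": 0,"tz": -0.06,"turn": 0,"grip": 0},{"tx": 0.13,"ty": 0,"tz": -0.05,"turn": 0,"grip": 0},{"tx": 0.13,"ty": 0,"tz": -0.04,"turn": 0,"grip": 0},{"tx": 0.13,"ty": 0,"tz": -0.03,"turn": 0,"grip": 0},{"tx": 0.13,"ty": 0,"tz": -0.02,"turn": 0,"grip": 0},{"tx": 0,"ty": 0,"tz": 0,"turn": 0,"grip": 0},{"tx": 0,"ty": 0,"tz": 0,"turn": 0,"grip": 0}]' --newtons 8

```text
time: 14.52
position: [0.5245, 0.2919, 0.1876]
tool_rot: [3.142, -0.0, 0.0]
ft_force: [0.1, -0.1, -0.9]
grip_width: 0.18
grip_force: 8.0
```

>>> send_rows --steps '[{"tx": 0.13,"ty": 0,"tz": -0.01,"turn": 0,"grip": 0},{"tx": 0.13,"ty": 0,"tz": 0,"turn": 0,"grip": 0},{"tx": 0,"ty": 0,"tz": 0,"turn": 0,"grip": 0},{"tx": 0,"ty": 0,"tz": 0,"turn": 0,"grip": 0}]' --newtons 8

```text
time: 15.02
position: [0.5402, 0.2918, 0.1882]
tool_rot: [3.141, -0.001, 0.0]
ft_force: [0.1, -0.5, -1.5]
grip_width: 0.181
grip_force: 8.0
```

```bash
cat >> h.py <<'E'
def handle(tag,cams=("scene","wrist")):
    """green handle: image axis against the image of a vertical through the grasp, deg; and mask ends"""
    from bench import ctrl
    s=ctrl.get_state();p=s["position"]+[0,0,.005]
    for n in cams:
        d=wrist(tag+"w") if n=="wrist" else ctrl.get_image(n)
        im=d["pixels"].astype(int);m=(im[:,:,1]>1.4*im[:,:,0])&(im[:,:,1]>1.35*im[:,:,2])
        k,l,st,_=cv2.connectedComponentsWithStats(m.astype(np.uint8))
        c=[proj(d,p-[0,0,z]) for z in (.02,.05,.07)]
        if k<2: print(n,"none");continue
        for i in range(1,k):
            if st[i,4]<25: continue
            ys,xs=np.nonzero(l==i)
            vx,vy,x0,y0=cv2.fitLine(np.stack([xs,ys],1).astype(np.float32),cv2.DIST_L2,0,.01,.01).ravel()
            print(n,"area",st[i,4],"box",st[i,:4],"line at",round(x0,1),round(y0,1),"dir deg",round(np.degrees(np.arctan2(vx*np.sign(vy),abs(vy))),2))
        print("  vertical projects",np.round(c,1).tolist(),"deg",round(np.degrees(np.arctan2(*(c[2]-c[0]))),2))
    print("pos",s["position"],"F",np.round(s["ft_force"],2))
E
python3 - <<'E'
from h import *
handle("a")
E
```

```text
scene area 40 box [77  0 15  5] line at 85.3 1.4 dir deg 83.37
scene area 478 box [100   0  28  58] line at 115.5 21.8 dir deg 16.99
scene area 195 box [129   0  11  40] line at 133.9 14.1 dir deg -5.13
scene area 26 box [309   0   9   3] line at 313.2 1.0 dir deg 88.38
scene area 451 box [67 10 32 41] line at 83.5 27.4 dir deg -5.95
scene area 198 box [140  11  17  45] line at 147.1 35.0 dir deg -19.33
scene area 100 box [531  20  12  11] line at 536.6 24.8 dir deg -85.91
scene area 707 box [424 159  25  74] line at 435.7 193.0 dir deg -13.94
  vertical projects [[436.5, 190.4], [432.9, 205.0], [430.6, 214.4]] deg -13.83
wrist area 2560 box [261 201  39  92] line at 279.6 253.7 dir deg 0.15
wrist area 1294 box [256 325  47  34] line at 279.4 339.3 dir deg -89.9
  vertical projects [[278.8, 268.1], [278.9, 244.9], [278.9, 232.7]] deg 179.78
pos [0.54024842 0.29175445 0.18819436] F [ 0.08 -0.46 -1.45]
```

The handle is upright: scene axis −13.9° against −13.8° for a vertical. I'll tighten the grip and lift.

>>> send_rows --steps '[{"tx": 0,"ty": 0,"tz": 0,"turn": 0,"grip": 0},{"tx": 0,"ty": 0,"tz": 0,"turn": 0,"grip": 0},{"tx": 0,"ty": 0,"tz": -0.2,"turn": 0,"grip": 0},{"tx": 0,"ty": 0,"tz": -0.3,"turn": 0,"grip": 0},{"tx": 0,"ty": 0,"tz": 0,"turn": 0,"grip": 0}]' --newtons 35

```text
time: 15.75
position: [0.5407, 0.2928, 0.221]
tool_rot: [-3.14, 0.0, -0.005]
ft_force: [0.4, 0.5, -0.9]
grip_width: 0.173
grip_force: 35.0
```

>>> send_rows --steps '[{"tx": 0,"ty": 0,"tz": -0.3,"turn": 0,"grip": 0},{"tx": 0,"ty": 0,"tz": -0.3,"turn": 0,"grip": 0},{"tx": 0,"ty": 0,"tz": -0.3,"turn": 0,"grip": 0},{"tx": 0,"ty": 0,"tz": -0.3,"turn": 0,"grip": 0},{"tx": 0,"ty": 0,"tz": -0.3,"turn": 0,"grip": 0},{"tx": 0,"ty": 0,"tz": -0.3,"turn": 0,"grip": 0},{"tx": 0,"ty": 0,"tz": -0.3,"turn": 0,"grip": 0},{"tx": 0,"ty": 0,"tz": 0,"turn": 0,"grip": 0},{"tx": 0,"ty": 0,"tz": 0,"turn": 0,"grip": 0}]' --newtons 35

```text
time: 16.88
position: [0.5398, 0.2917, 0.3437]
tool_rot: [3.141, -0.0, -0.001]
ft_force: [0.6, -0.1, -1.1]
grip_width: 0.169
grip_force: 35.0
```

```bash
python3 - <<'E'
from h import *
from bench import ctrl
handle("b",("scene",))
d=ctrl.get_image("scene");im=cv2.resize(d["pixels"][60:300,180:500,::-1],(640,480),interpolation=cv2.INTER_CUBIC)
d=ctrl.get_image("top");
cv2.imwrite("pics/c5.png",im)
for p in ((.4775,-.307),):
    go((*p,.345),90)
E
```

```text
scene area 32 box [80  0 12  5] line at 85.7 1.6 dir deg 82.1
scene area 527 box [100   0  28  58] line at 115.3 21.0 dir deg 16.52
scene area 203 box [129   0  11  37] line at 133.7 13.8 dir deg -4.3
scene area 28 box [309   0  10   3] line at 313.5 0.9 dir deg -90.0
scene area 474 box [67  9 34 42] line at 84.2 27.1 dir deg -6.64
scene area 210 box [140  11  17  45] line at 147.2 34.6 dir deg -19.66
scene area 62 box [532  20  11   7] line at 537.3 22.9 dir deg 81.83
scene area 992 box [442  63  30  93] line at 456.4 105.1 dir deg -13.05
  vertical projects [[457.3, 101.6], [453.0, 120.5], [450.2, 132.6]] deg -12.85
pos [0.5398103  0.29173981 0.34370176] F [ 0.57 -0.06 -1.06]
t 17.02 pos [0.5397 0.2916 0.3433] y-az -90.02 F [ 0.54 -0.38 -0.47] grip 15.4 35.0 q7 -2.24
 shift at present yaw [-1.034  9.977 -0.018]
 turn units (total) -0.002
 shift after the turn [-1.037  9.976 -0.018]
```

View pics/c5.png

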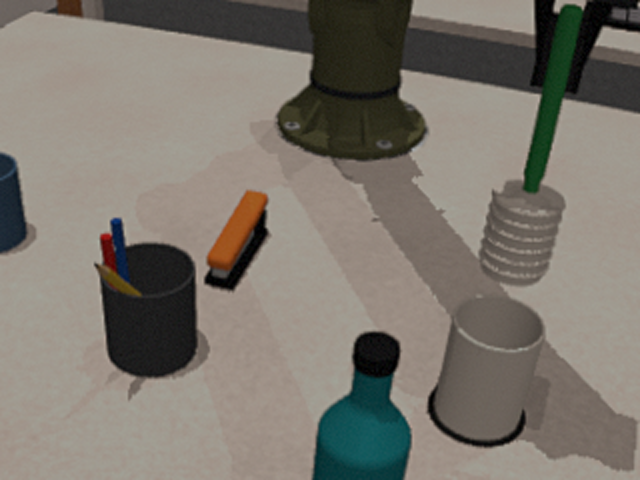

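The brush hangs upright above the holder at (515,230), and the holder, pot and pencil stand. Next I'll check whether the mug shifted, and estimate the tip height.

```bash
python3 - <<'E'
from h import *
from bench import ctrl
for n in ("top","scene"):
    d=ctrl.get_image(n);pickle.dump(d,open(n+"5.pkl","wb"))
    for k in (n,n+"5"):
        im=load(k)["pixels"].astype(int);m=(im[:,:,2]>1.35*im[:,:,0])&(im[:,:,2]>im[:,:,1]*1.08)
        K,l,st,ce=cv2.connectedComponentsWithStats(m.astype(np.uint8))
        o=[i for i in range(1,K) if st[i,4]>400]
        print(k,[(st[i].tolist(),np.round(ce[i],1).tolist()) for i in o])
p=ctrl.get_state()["position"]
d=load("scene5")
for L in (.15,.165,.18,.19,.2): print(L,proj(d,p+[0,0,.005-L]))
E
```

```text
top [([409, 222, 54, 56, 1721], [435.1, 255.7])]
top5 [([409, 222, 54, 56, 1941], [435.9, 255.6])]
scene [([498, 0, 62, 31, 554], [532.9, 10.9]), ([0, 61, 71, 46, 2484], [34.1, 82.6]), ([19, 128, 54, 33, 758], [41.9, 142.1]), ([147, 137, 46, 50, 1575], [172.5, 162.2])]
scene5 [([0, 61, 71, 46, 2482], [34.1, 82.6]), ([19, 128, 54, 33, 757], [41.9, 142.1]), ([147, 137, 46, 50, 1655], [171.9, 161.5])]
0.15 [439.6296789  177.21450011]
0.165 [437.76243798 184.9389319 ]
0.18 [435.92899547 192.47514988]
0.19 [434.7253164  197.39725781]
0.2 [433.5364021  202.23948359]
```

>>> send_rows --steps '[{"tx": -0.05,"ty": 0.5,"tz": 0,"turn": 0,"grip": 0},{"tx": -0.1,"ty": 0.9,"tz": 0,"turn": 0,"grip": 0},{"tx": -0.1,"ty": 0.95,"tz": 0,"turn": 0,"grip": 0},{"tx": -0.1,"ty": 0.95,"tz": 0,"turn": 0,"grip": 0},{"tx": -0.1,"ty": 0.95,"tz": 0,"turn": 0,"grip": 0},{"tx": -0.1,"ty": 0.95,"tz": 0,"turn": 0,"grip": 0},{"tx": -0.1,"ty": 0.95,"tz": 0,"turn": 0,"grip": 0},{"tx": -0.1,"ty": 0.95,"tz": 0,"turn": 0,"grip": 0},{"tx": -0.1,"ty": 0.95,"tz": 0,"turn": 0,"grip": 0},{"tx": -0.1,"ty": 0.95,"tz": 0,"turn": 0,"grip": 0},{"tx": -0.09,"ty": 0.98,"tz": 0,"turn": 0,"grip": 0}]' --newtons 35

```text
time: 18.5
position: [0.4771, -0.3084, 0.3443]
tool_rot: [3.141, 0.0, 0.0]
ft_force: [0.6, -0.3, -0.9]
grip_width: 0.178
grip_force: 35.0
```

>>> send_rows --steps '[{"tx": 0,"ty": 0,"tz": 0,"turn": 0,"grip": 0},{"tx": 0,"ty": 0,"tz": 0,"turn": 0,"grip": 0}]' --newtons 35

```text
time: 18.75
position: [0.4776, -0.3063, 0.3439]
tool_rot: [-3.14, 0.0, 0.0]
ft_force: [0.4, 1.1, -1.2]
grip_width: 0.18
grip_force: 35.0
```

```bash
python3 - <<'E'
from h import *
from bench import ctrl
go((.477,-.307,.225),90)
# brush head (bright) vs mug in wrist and scene, composite to view
w=wrist("w6");s=ctrl.get_image("scene");pickle.dump(s,open("scene6.pkl","wb"))
p=ctrl.get_state()["position"]
print("mug rim in w",proj(w,(.477,-.307,.096))*10/7,"tip",proj(w,p+[0,0,-.185])*10/7)
print("scene: mug rim",(proj(s,(.477,-.307,.096))-[60,30])*2.5,"tip",(proj(s,p+[0,0,-.185])-[60,30])*2.5)
a=cv2.resize(w["pixels"][:,:,::-1],(400,300),interpolation=cv2.INTER_AREA)
b=cv2.resize(s["pixels"][30:270,60:220,::-1],(400,600),interpolation=cv2.INTER_CUBIC)
c=cv2.resize(w["pixels"][130:280,180:380,::-1],(400,300),interpolation=cv2.INTER_CUBIC)
im=np.hstack([np.vstack([a,c]),b]);cv2.imwrite("pics/c6.png",(255*(im/255.)**.7).astype(np.uint8))
E
```

```text
t 18.75 pos [ 0.4776 -0.3063  0.3439] y-az -90.01 F [ 0.42  1.15 -1.19] grip 15.6 35.0 q7 -1.07
 shift at present yaw [-0.009  0.014  1.982]
 turn units (total) -0.002
 shift after the turn [-0.009  0.014  1.982]
mug rim in w [400.01672879 250.81502081] tip [397.25631078 268.36208865]
scene: mug rim [274.81571163 282.18712033] tip [264.7784025  220.83940461]
```

View pics/c6.png

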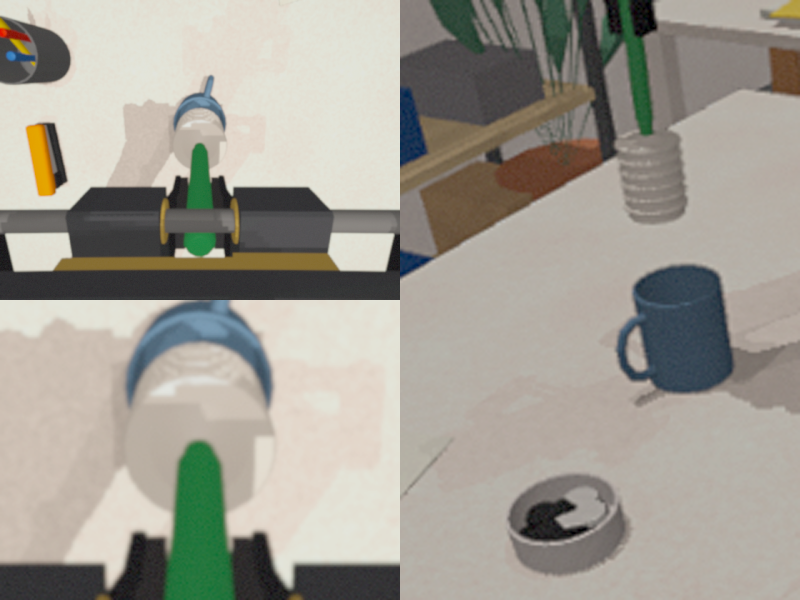

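Wrist crop: head centre column 200 and mug rim centre 199.5 line up in y. In the scene view the head's bottom is at (656,220) and the mug rim centre at (680,287), further apart than predicted, so I'll check that numerically (all 10 views are used).

```bash
python3 - <<'E'
from h import *
from bench import ctrl
p=ctrl.get_state()["position"]
d=load("scene6");w=load("w6");print("wK",w["K"][0,2],w["K"][1,2])
im=d["pixels"].astype(int)
m=(im[:,:,1]>1.35*im[:,:,0])&(im[:,:,1]>1.3*im[:,:,2]);m[:,:140]=0;m[:, 190:]=0;m[100:]=0
for r in range(32,86,6):
    x=np.nonzero(m[r])[0]; print(r,(x.min(),x.max(),x.mean()) if len(x) else None)
for z in (.02,.0,-.02,-.05,-.09,-.12,-.185): print("axis z",z,proj(d,p+[0,0,.005+z]))
# head edges in scene
for r in (86,92,98,104,110,114,116,118,120): print(r,im[r,150:176].sum(1)//3)
E
```

```text
wK 279.2088181899878 207.04614890342899
32 (np.int64(147), np.int64(151), np.float64(149.0))
38 (np.int64(141), np.int64(154), np.float64(147.77777777777777))
44 (np.int64(141), np.int64(156), np.float64(148.06666666666666))
50 (np.int64(140), np.int64(157), np.float64(148.69230769230768))
56 (np.int64(151), np.int64(158), np.float64(154.5))
62 (np.int64(152), np.int64(158), np.float64(155.0))
68 (np.int64(153), np.int64(159), np.float64(156.0))
74 (np.int64(154), np.int64(160), np.float64(157.0))
80 (np.int64(156), np.int64(160), np.float64(158.0))
axis z 0.02 [149.97421375  22.57210965]
axis z 0.0 [151.57825366  32.62678786]
axis z -0.02 [153.16705759  42.48003594]
axis z -0.05 [155.51870664  56.88405348]
axis z -0.09 [158.58972719  75.3962341 ]
axis z -0.12 [160.84112474  88.77035319]
axis z -0.185 [165.55789532 116.29803493]
86 [106 107 109 110 104  95  95  96  96  96  96  95  93  92  90  88  88  88
  88  88  83  88 122 150 150 148]
92 [ 88  90  90  91  91  93  91  94  92  91  91  92  94  92  92  91  87  88
  88  88  86  82 113 144 151 149]
98 [102  93  91  93  94  94  95  97  94  95  95  96  93  93  91  94  92  90
  91  87  85  74  79 125 151 151]
104 [115 116 121 123 108  97  94  99  96  98 100 101  97  95 102 107 104 100
  92  85  79  75  71  81 107 140]
110 [105  97  99 119 117 109 130 128 115 125 112 111 111 110 103  97  91  87
  82  82  80  80  79  79  84 138]
114 [126 120 125 127 135 126 102 103  98  97  97  98 103 111 108 104 105 105
 100  92  83  77  70  77 138 151]
116 [151 120  85  83  89  89  92  92  89  91  90  91  89  89  89  87  86  85
  82  84  80  86 110 142 152 151]
118 [151 152 152 120  98  96  93  95  95  95  94  93  94  94  98  98 102 109
 116 126 144 151 152 150 150 149]
120 [149 147 151 150 151 149 148 151 153 153 152 152 152 153 152 151 151 152
 151 150 151 150 150 150 149 148]
```

```bash
python3 - <<'E'
from h import *
from bench import ctrl
w=load("w6");p=ctrl.get_state()["position"]
im=w["pixels"].astype(int)
for c in (270,280,289):
    col=im[95:180,c]
    print(c,"blue-ness rows",[ (95+i) for i in range(85) if col[i,2]>1.25*col[i,0]])
for a in (.042,.038): print("rim far",a,proj(w,(.477+a,-.307,.096)))
for z in (-.185+.009,-.185+.03,-.185+.08): print("head far edge",z,proj(w,p+[.0285,0,z]),"+-y",proj(w,p+[0,.0285,z]),proj(w,p+[0,-.0285,z]))
print("rim sides",proj(w,(.477,-.307+.042,.096)),proj(w,(.477,-.307-.042,.096)))
# rim-side columns by row
for r in (150,155,160,165):
    b=[x for x in range(220,340) if im[r,x,2]>1.25*im[r,x,0]]; print(r,b[:1],b[-1:])
E
```

```text
270 blue-ness rows [133, 134, 135, 136, 137, 138, 139, 140, 141, 142, 143, 144, 145, 146, 147, 148, 149, 150, 151]
280 blue-ness rows [131, 132, 133, 134, 135, 136, 137, 138, 139, 140, 141, 142, 143, 144, 145, 146, 147, 148, 149]
289 blue-ness rows [117, 118, 119, 120, 121, 122, 123, 124, 125, 126, 127, 128, 129, 130, 131, 132, 133, 134, 135, 136, 137, 138, 139, 140, 141, 142, 143, 144, 145, 146, 147, 148, 149, 150, 151]
rim far 0.042 [280.04497255 137.46836975]
rim far 0.038 [280.04169486 141.2013708 ]
head far edge -0.176 [278.00760162 159.4151204 ] +-y [247.22502026 190.10022216] [308.84515812 190.1424663 ]
head far edge -0.155 [277.87911167 163.33062974] +-y [245.11862586 195.88450067] [310.70514527 195.93126773]
head far edge -0.105 [277.49210397 175.12105273] +-y [238.81110442 213.19626664] [316.27519702 213.25763559]
rim sides [242.47034251 175.53975903] [317.56878474 175.58436392]
150 [251] [308]
155 [248] [310]
160 [246] [312]
165 [244] [314]
```

```bash
python3 - <<'E'
from h import *
w=load("w6")
print("base far",proj(w,(.519,-.307,0.0)),proj(w,(.519,-.307,.003)))
im=w["pixels"].astype(int)
print("col 275 rows 126-160",im[126:160,275].tolist())
# handle axis in wrist image: rows of green extent -> its lower end (96 mm above tip) and upper end
g=(im[:,:,1]>1.4*im[:,:,0])&(im[:,:,1]>1.35*im[:,:,2]);r=np.nonzero(g[:,279])[0];print("green rows",r.min(),r.max())
from bench import ctrl
p=ctrl.get_state()["position"]
for L in (.185,.19,.195):
  print(L,"handle low end",proj(w,p+[.008,0,.005-L+.096]),"top end",proj(w,p+[0,0,.005-L+.225]))
E
```

```text
base far [280.0276929  130.33992106] [280.02813244 130.52134326]
col 275 rows 126-160 [[217, 204, 187], [215, 204, 187], [206, 196, 180], [177, 170, 157], [120, 119, 115], [64, 74, 83], [46, 61, 75], [41, 60, 74], [40, 59, 76], [53, 76, 95], [70, 101, 125], [83, 118, 144], [86, 121, 148], [83, 117, 142], [84, 117, 143], [83, 116, 142], [78, 109, 135], [69, 98, 123], [65, 91, 114], [62, 89, 110], [62, 85, 107], [62, 87, 108], [62, 87, 108], [62, 85, 106], [80, 94, 109], [118, 119, 121], [152, 143, 135], [171, 159, 146], [181, 168, 153], [188, 176, 161], [188, 177, 162], [186, 174, 159], [183, 170, 154], [181, 168, 152]]
green rows 201 358
0.185 handle low end [277.3230255  211.28277987] top end [274.64847316 348.01330687]
0.19 handle low end [277.37402822 209.12979545] top end [274.85283468 338.49281246]
0.195 handle low end [277.4230872  207.05873619] top end [275.0418913  329.68319532]
```

The mug is confirmed at x≈0.478, but the tip hangs about 8 mm towards +x (≈3° tilt). I'll shift 7 mm back and go down carefully.

>>> send_rows --steps '[{"tx": -0.12,"ty": 0.01,"tz": 0,"turn": 0,"grip": 0},{"tx": 0,"ty": 0,"tz": 0.3,"turn": 0,"grip": 0},{"tx": 0,"ty": 0,"tz": 0.3,"turn": 0,"grip": 0},{"tx": 0,"ty": 0,"tz": 0.2,"turn": 0,"grip": 0},{"tx": 0,"ty": 0,"tz": 0.1,"turn": 0,"grip": 0},{"tx": 0,"ty": 0,"tz": 0,"turn": 0,"grip": 0},{"tx": 0,"ty": 0,"tz": 0,"turn": 0,"grip": 0}]' --newtons 35

```text
time: 19.73
position: [0.4705, -0.3077, 0.2909]
tool_rot: [3.141, -0.001, 0.001]
ft_force: [0.2, 0.9, -1.5]
grip_width: 0.177
grip_force: 35.0
```

>>> send_rows --steps '[{"tx": 0,"ty": 0,"tz": 0.05,"turn": 0,"grip": 0},{"tx": 0,"ty": 0,"tz": 0.05,"turn": 0,"grip": 0},{"tx": 0,"ty": 0,"tz": 0.05,"turn": 0,"grip": 0},{"tx": 0,"ty": 0,"tz": 0,"turn": 0,"grip": 0}]' --newtons 35

```text
time: 20.23
position: [0.47, -0.3074, 0.281]
tool_rot: [-3.141, 0.0, 0.001]
ft_force: [-0.2, 0.1, -0.8]
grip_width: 0.173
grip_force: 35.0
```

>>> send_rows --steps '[{"tx": 0,"ty": 0,"tz": 0.05,"turn": 0,"grip": 0},{"tx": 0,"ty": 0,"tz": 0.05,"turn": 0,"grip": 0},{"tx": 0,"ty": 0,"tz": 0.05,"turn": 0,"grip": 0},{"tx": 0,"ty": 0,"tz": 0,"turn": 0,"grip": 0}]' --newtons 35

```text
time: 20.72
position: [0.47, -0.3074, 0.272]
tool_rot: [-3.141, 0.0, 0.001]
ft_force: [0.1, -0.2, -0.9]
grip_width: 0.177
grip_force: 35.0
```

>>> send_rows --steps '[{"tx": 0,"ty": 0,"tz": 0.04,"turn": 0,"grip": 0},{"tx": 0,"ty": 0,"tz": 0.04,"turn": 0,"grip": 0},{"tx": 0,"ty": 0,"tz": 0.04,"turn": 0,"grip": 0},{"tx": 0,"ty": 0,"tz": 0,"turn": 0,"grip": 0}]' --newtons 35

```text
time: 21.22
position: [0.4701, -0.3075, 0.2649]
tool_rot: [-3.141, 0.001, 0.001]
ft_force: [0.3, 0.6, -1.6]
grip_width: 0.177
grip_force: 35.0
```

>>> send_rows --steps '[{"tx": 0,"ty": 0,"tz": 0.04,"turn": 0,"grip": 0},{"tx": 0,"ty": 0,"tz": 0.04,"turn": 0,"grip": 0},{"tx": 0,"ty": 0,"tz": 0.04,"turn": 0,"grip": 0},{"tx": 0,"ty": 0,"tz": 0,"turn": 0,"grip": 0}]' --newtons 35

```text
time: 21.72
position: [0.4701, -0.3075, 0.2576]
tool_rot: [-3.141, 0.0, 0.001]
ft_force: [-0.2, -0.7, -0.5]
grip_width: 0.177
grip_force: 35.0
```

>>> send_rows --steps '[{"tx": 0,"ty": 0,"tz": 0.04,"turn": 0,"grip": 0},{"tx": 0,"ty": 0,"tz": 0.04,"turn": 0,"grip": 0},{"tx": 0,"ty": 0,"tz": 0.04,"turn": 0,"grip": 0},{"tx": 0,"ty": 0,"tz": 0,"turn": 0,"grip": 0}]' --newtons 35

```text
time: 22.22
position: [0.4701, -0.3074, 0.2504]
tool_rot: [-3.141, 0.0, 0.001]
ft_force: [-0.2, -0.6, -1.6]
grip_width: 0.177
grip_force: 35.0
```

```bash
python3 - <<'E'
from h import *
from bench import ctrl
go((.47,-.307,.2),90)
d=ctrl.get_image("scene");im=d["pixels"].astype(int);m=(im[:,:,2]>1.35*im[:,:,0])&(im[:,:,2]>im[:,:,1]*1.08)
K,l,st,ce=cv2.connectedComponentsWithStats(m.astype(np.uint8))
print([(st[i].tolist(),np.round(ce[i],1).tolist()) for i in range(1,K) if st[i,4]>700])
E
```

```text
t 22.23 pos [ 0.4701 -0.3074  0.2504] y-az -90.02 F [-0.15 -0.62 -1.59] grip 15.4 35.0 q7 -1.06
 shift at present yaw [-0.001 -0.007  0.841]
 turn units (total) -0.002
 shift after the turn [-0.001 -0.007  0.841]
[([0, 61, 71, 46, 2484], [34.1, 82.6]), ([19, 128, 54, 33, 760], [41.9, 142.1]), ([147, 138, 46, 49, 1306], [172.4, 166.2])]
```

The head is in the mug without touching it. Going on down to feel for the bottom.

>>> send_rows --steps '[{"tx": 0,"ty": 0,"tz": 0.12,"turn": 0,"grip": 0},{"tx": 0,"ty": 0,"tz": 0.12,"turn": 0,"grip": 0},{"tx": 0,"ty": 0,"tz": 0.12,"turn": 0,"grip": 0},{"tx": 0,"ty": 0,"tz": 0.12,"turn": 0,"grip": 0},{"tx": 0,"ty": 0,"tz": 0.07,"turn": 0,"grip": 0},{"tx": 0,"ty": 0,"tz": 0,"turn": 0,"grip": 0}]' --newtons 35

```text
time: 23.02
position: [0.4701, -0.3074, 0.2173]
tool_rot: [-3.141, 0.0, 0.001]
ft_force: [1.0, 0.0, -1.8]
grip_width: 0.174
grip_force: 35.0
```

>>> send_rows --steps '[{"tx": 0,"ty": 0,"tz": 0.04,"turn": 0,"grip": 0},{"tx": 0,"ty": 0,"tz": 0.04,"turn": 0,"grip": 0},{"tx": 0,"ty": 0,"tz": 0.04,"turn": 0,"grip": 0},{"tx": 0,"ty": 0,"tz": 0.04,"turn": 0,"grip": 0},{"tx": 0,"ty": 0,"tz": 0,"turn": 0,"grip": 0}]' --newtons 35

```text
time: 23.65
position: [0.4701, -0.3075, 0.2079]
tool_rot: [-3.141, 0.001, 0.001]
ft_force: [0.6, -0.1, -1.0]
grip_width: 0.174
grip_force: 35.0
```

>>> send_rows --steps '[{"tx": 0,"ty": 0,"tz": 0.02,"turn": 0,"grip": 0},{"tx": 0,"ty": 0,"tz": 0.02,"turn": 0,"grip": 0},{"tx": 0,"ty": 0,"tz": 0.02,"turn": 0,"grip": 0},{"tx": 0,"ty": 0,"tz": 0,"turn": 0,"grip": 0}]' --newtons 35

```text
time: 24.15
position: [0.4701, -0.3075, 0.2044]
tool_rot: [-3.142, 0.0, 0.0]
ft_force: [-0.5, 0.4, -1.4]
grip_width: 0.179
grip_force: 35.0
```

>>> send_rows --steps '[{"tx": 0,"ty": 0,"tz": 0.02,"turn": 0,"grip": 0},{"tx": 0,"ty": 0,"tz": 0.02,"turn": 0,"grip": 0},{"tx": 0,"ty": 0,"tz": 0,"turn": 0,"grip": 0}]' --newtons 35

```text
time: 24.52
position: [0.4701, -0.3075, 0.202]
tool_rot: [-3.142, 0.001, 0.0]
ft_force: [-0.1, 0.2, -1.0]
grip_width: 0.169
grip_force: 35.0
```

>>> send_rows --steps '[{"tx": 0,"ty": 0,"tz": 0.02,"turn": 0,"grip": 0},{"tx": 0,"ty": 0,"tz": 0.02,"turn": 0,"grip": 0},{"tx": 0,"ty": 0,"tz": 0,"turn": 0,"grip": 0}]' --newtons 35

```text
time: 24.9
position: [0.4701, -0.3075, 0.1996]
tool_rot: [-3.142, 0.0, 0.0]
ft_force: [-1.0, 0.1, -1.5]
grip_width: 0.177
grip_force: 35.0
```

>>> send_rows --steps '[{"tx": 0,"ty": 0,"tz": 0.02,"turn": 0,"grip": 0},{"tx": 0,"ty": 0,"tz": 0.02,"turn": 0,"grip": 0},{"tx": 0,"ty": 0,"tz": 0,"turn": 0,"grip": 0}]' --newtons 35

```text
time: 25.28
position: [0.4701, -0.3075, 0.1972]
tool_rot: [-3.142, 0.0, 0.0]
ft_force: [-0.1, -0.4, -0.5]
grip_width: 0.174
grip_force: 35.0
```

>>> send_rows --steps '[{"tx": 0,"ty": 0,"tz": 0.02,"turn": 0,"grip": 0},{"tx": 0,"ty": 0,"tz": 0.02,"turn": 0,"grip": 0},{"tx": 0,"ty": 0,"tz": 0,"turn": 0,"grip": 0}]' --newtons 35

```text
time: 25.65
position: [0.4702, -0.3075, 0.1948]
tool_rot: [-3.141, 0.0, 0.0]
ft_force: [-0.1, 0.1, -0.9]
grip_width: 0.177
grip_force: 35.0
```

>>> send_rows --steps '[{"tx": 0,"ty": 0,"tz": 0.02,"turn": 0,"grip": 0},{"tx": 0,"ty": 0,"tz": 0.02,"turn": 0,"grip": 0},{"tx": 0,"ty": 0,"tz": 0,"turn": 0,"grip": 0}]' --newtons 35

```text
time: 26.02
position: [0.4701, -0.3075, 0.1924]
tool_rot: [-3.141, 0.0, 0.0]
ft_force: [-0.6, 0.9, -1.3]
grip_width: 0.177
grip_force: 35.0
```

>>> send_rows --steps '[{"tx": 0,"ty": 0,"tz": 0.02,"turn": 0,"grip": 0},{"tx": 0,"ty": 0,"tz": 0.02,"turn": 0,"grip": 0},{"tx": 0,"ty": 0,"tz": 0,"turn": 0,"grip": 0}]' --newtons 35

```text
time: 26.4
position: [0.4701, -0.3075, 0.19]
tool_rot: [-3.141, 0.0, 0.0]
ft_force: [-0.3, 0.3, -0.5]
grip_width: 0.179
grip_force: 35.0
```

>>> send_rows --steps '[{"tx": 0,"ty": 0,"tz": 0.02,"turn": 0,"grip": 0},{"tx": 0,"ty": 0,"tz": 0.02,"turn": 0,"grip": 0},{"tx": 0,"ty": 0,"tz": 0,"turn": 0,"grip": 0}]' --newtons 35

```text
time: 26.78
position: [0.4701, -0.3075, 0.1876]
tool_rot: [-3.141, 0.001, 0.0]
ft_force: [0.9, 0.3, -1.5]
grip_width: 0.174
grip_force: 35.0
```

>>> send_rows --steps '[{"tx": 0,"ty": 0,"tz": 0.02,"turn": 0,"grip": 0},{"tx": 0,"ty": 0,"tz": 0.02,"turn": 0,"grip": 0},{"tx": 0,"ty": 0,"tz": 0,"turn": 0,"grip": 0}]' --newtons 35

```text
time: 27.15
position: [0.4701, -0.3075, 0.1852]
tool_rot: [-3.141, 0.0, 0.0]
ft_force: [0.7, 0.8, -1.2]
grip_width: 0.174
grip_force: 35.0
```

>>> send_rows --steps '[{"tx": 0,"ty": 0,"tz": 0.02,"turn": 0,"grip": 0},{"tx": 0,"ty": 0,"tz": 0.02,"turn": 0,"grip": 0},{"tx": 0,"ty": 0,"tz": 0,"turn": 0,"grip": 0}]' --newtons 35

```text
time: 27.52
position: [0.4704, -0.3076, 0.1833]
tool_rot: [3.141, -0.001, 0.001]
ft_force: [-0.6, 0.8, 0.6]
grip_width: 0.177
grip_force: 35.0
```

>>> send_rows --steps '[{"tx": 0,"ty": 0,"tz": 0.02,"turn": 0,"grip": 0},{"tx": 0,"ty": 0,"tz": 0,"turn": 0,"grip": 0}]' --newtons 35

```text
time: 27.78
position: [0.4705, -0.3077, 0.1825]
tool_rot: [3.141, -0.0, 0.001]
ft_force: [-0.3, 0.3, 4.1]
grip_width: 0.181
grip_force: 35.0
```

>>> send_rows --steps '[{"tx": 0,"ty": 0,"tz": 0.02,"turn": 0,"grip": 0},{"tx": 0,"ty": 0,"tz": 0,"turn": 0,"grip": 0},{"tx": 0,"ty": 0,"tz": 0,"turn": 0,"grip": 0}]' --newtons 35

```text
time: 28.15
position: [0.4707, -0.3078, 0.182]
tool_rot: [3.141, -0.0, 0.002]
ft_force: [-1.1, 1.6, 7.5]
grip_width: 0.18
grip_force: 35.0
```

>>> send_rows --steps '[{"tx": 0,"ty": 0,"tz": 0.01,"turn": 0,"grip": 0},{"tx": 0,"ty": 0,"tz": 0,"turn": 0,"grip": 0},{"tx": 0,"ty": 0,"tz": 0,"turn": 0,"grip": 0}]' --newtons 35

```text
time: 28.52
position: [0.4708, -0.3078, 0.1817]
tool_rot: [3.14, -0.0, 0.002]
ft_force: [-2.0, 1.7, 10.2]
grip_width: 0.18
grip_force: 35.0
```

>>> send_rows --steps '[{"tx": 0,"ty": 0,"tz": -0.15,"turn": 0,"grip": 0},{"tx": 0,"ty": 0,"tz": -0.3,"turn": 0,"grip": 0},{"tx": 0,"ty": 0,"tz": -0.3,"turn": 0,"grip": 0},{"tx": 0,"ty": 0,"tz": -0.15,"turn": 0,"grip": 0},{"tx": 0,"ty": 0,"tz": 0,"turn": 0,"grip": 0},{"tx": 0,"ty": 0,"tz": 0,"turn": 0,"grip": 0}]' --newtons 35

```text
time: 29.28
position: [0.4699, -0.3074, 0.2334]
tool_rot: [-3.141, 0.001, 0.001]
ft_force: [-0.7, -0.5, -1.1]
grip_width: 0.174
grip_force: 35.0
```

>>> send_rows --steps '[{"tx": 0,"ty": 0,"tz": 0.2,"turn": 0,"grip": 0},{"tx": 0,"ty": 0,"tz": 0.2,"turn": 0,"grip": 0},{"tx": 0,"ty": 0,"tz": 0.2,"turn": 0,"grip": 0},{"tx": 0,"ty": 0,"tz": 0.12,"turn": 0,"grip": 0},{"tx": 0,"ty": 0,"tz": 0.06,"turn": 0,"grip": 0},{"tx": 0,"ty": 0,"tz": 0,"turn": 0,"grip": 0},{"tx": 0,"ty": 0,"tz": 0,"turn": 0,"grip": 0}]' --newtons 35

```text
time: 30.15
position: [0.4705, -0.3077, 0.1876]
tool_rot: [3.141, -0.0, 0.001]
ft_force: [-0.2, 0.3, -1.0]
grip_width: 0.174
grip_force: 35.0
```

>>> send_rows --steps '[{"tx": 0,"ty": 0,"tz": 0.04,"turn": 0,"grip": 0},{"tx": 0,"ty": 0,"tz": 0.02,"turn": 0,"grip": 0},{"tx": 0,"ty": 0,"tz": 0.02,"turn": 0,"grip": 0},{"tx": 0,"ty": 0,"tz": 0.01,"turn": 0,"grip": 0},{"tx": 0,"ty": 0,"tz": 0.01,"turn": 0,"grip": 0},{"tx": 0,"ty": 0,"tz": 0,"turn": 0,"grip": 0}]' --newtons 35

```text
time: 30.9
position: [0.4706, -0.3077, 0.1823]
tool_rot: [3.141, -0.0, 0.002]
ft_force: [-0.9, 1.2, 5.9]
grip_width: 0.174
grip_force: 35.0
```

>>> send_rows --steps '[{"tx": 0,"ty": 0,"tz": 0.01,"turn": 0,"grip": 0},{"tx": 0,"ty": 0,"tz": 0.01,"turn": 0,"grip": 0},{"tx": 0,"ty": 0,"tz": 0,"turn": 0,"grip": 0},{"tx": 0,"ty": 0,"tz": 0,"turn": 0,"grip": 0}]' --newtons 35

```text
time: 31.4
position: [0.4708, -0.3078, 0.1818]
tool_rot: [3.14, -0.0, 0.003]
ft_force: [-1.2, 1.0, 8.9]
grip_width: 0.179
grip_force: 35.0
```

Second press was about 10 N. Now up and down for the third.

>>> send_rows --steps '[{"tx": 0,"ty": 0,"tz": -0.15,"turn": 0,"grip": 0},{"tx": 0,"ty": 0,"tz": -0.3,"turn": 0,"grip": 0},{"tx": 0,"ty": 0,"tz": -0.3,"turn": 0,"grip": 0},{"tx": 0,"ty": 0,"tz": -0.15,"turn": 0,"grip": 0},{"tx": 0,"ty": 0,"tz": 0,"turn": 0,"grip": 0},{"tx": 0,"ty": 0,"tz": 0,"turn": 0,"grip": 0}]' --newtons 35

```text
time: 32.15
position: [0.4699, -0.3073, 0.2334]
tool_rot: [-3.141, 0.0, 0.001]
ft_force: [0.5, 0.5, -0.7]
grip_width: 0.177
grip_force: 35.0
```

>>> send_rows --steps '[{"tx": 0,"ty": 0,"tz": 0.2,"turn": 0,"grip": 0},{"tx": 0,"ty": 0,"tz": 0.2,"turn": 0,"grip": 0},{"tx": 0,"ty": 0,"tz": 0.2,"turn": 0,"grip": 0},{"tx": 0,"ty": 0,"tz": 0.12,"turn": 0,"grip": 0},{"tx": 0,"ty": 0,"tz": 0.06,"turn": 0,"grip": 0},{"tx": 0,"ty": 0,"tz": 0,"turn": 0,"grip": 0},{"tx": 0,"ty": 0,"tz": 0,"turn": 0,"grip": 0}]' --newtons 35

```text
time: 33.02
position: [0.4705, -0.3077, 0.1876]
tool_rot: [3.141, -0.001, 0.001]
ft_force: [-0.1, -0.1, -1.3]
grip_width: 0.176
grip_force: 35.0
```

>>> send_rows --steps '[{"tx": 0,"ty": 0,"tz": 0.04,"turn": 0,"grip": 0},{"tx": 0,"ty": 0,"tz": 0.02,"turn": 0,"grip": 0},{"tx": 0,"ty": 0,"tz": 0.02,"turn": 0,"grip": 0},{"tx": 0,"ty": 0,"tz": 0.01,"turn": 0,"grip": 0},{"tx": 0,"ty": 0,"tz": 0.01,"turn": 0,"grip": 0},{"tx": 0,"ty": 0,"tz": 0,"turn": 0,"grip": 0}]' --newtons 35

```text
time: 33.78
position: [0.4706, -0.3077, 0.1823]
tool_rot: [3.141, -0.0, 0.002]
ft_force: [-1.1, 1.2, 6.1]
grip_width: 0.177
grip_force: 35.0
```

>>> send_rows --steps '[{"tx": 0,"ty": 0,"tz": 0.01,"turn": 0,"grip": 0},{"tx": 0,"ty": 0,"tz": 0.01,"turn": 0,"grip": 0},{"tx": 0,"ty": 0,"tz": 0,"turn": 0,"grip": 0},{"tx": 0,"ty": 0,"tz": 0,"turn": 0,"grip": 0}]' --newtons 35

```text
time: 34.28
position: [0.4708, -0.3078, 0.1818]
tool_rot: [3.14, -0.001, 0.002]
ft_force: [-1.6, 0.7, 9.0]
grip_width: 0.175
grip_force: 35.0
```

All three presses are done. Lift out and carry back to the spot over the holder where the brush came up.

>>> send_rows --steps '[{"tx": 0,"ty": 0,"tz": -0.15,"turn": 0,"grip": 0},{"tx": 0,"ty": 0,"tz": -0.3,"turn": 0,"grip": 0},{"tx": 0,"ty": 0,"tz": -0.3,"turn": 0,"grip": 0},{"tx": 0,"ty": 0,"tz": -0.3,"turn": 0,"grip": 0},{"tx": 0,"ty": 0,"tz": -0.3,"turn": 0,"grip": 0},{"tx": 0,"ty": 0,"tz": -0.3,"turn": 0,"grip": 0},{"tx": 0,"ty": 0,"tz": -0.4,"turn": 0,"grip": 0},{"tx": 0,"ty": 0,"tz": -0.4,"turn": 0,"grip": 0},{"tx": 0,"ty": 0,"tz": -0.3,"turn": 0,"grip": 0},{"tx": 0,"ty": 0,"tz": 0,"turn": 0,"grip": 0}]' --newtons 35

```text
time: 35.52
position: [0.4708, -0.3078, 0.3467]
tool_rot: [3.14, -0.0, 0.004]
ft_force: [-0.5, -0.1, -1.3]
grip_width: 0.174
grip_force: 35.0
```

```bash
python3 - <<'E'
from h import *
go((.5398,.2917,.3437),90)
E
```

```text
t 35.52 pos [ 0.4708 -0.3078  0.3467] y-az -90.02 F [-0.45 -0.15 -1.34] grip 15.1 35.0 q7 -1.06
 shift at present yaw [ 1.147 -9.992  0.036]
 turn units (total) -0.002
 shift after the turn [ 1.149 -9.992  0.036]
```

>>> send_rows --steps '[{"tx": 0.05,"ty": -0.5,"tz": 0,"turn": 0,"grip": 0},{"tx": 0.11,"ty": -0.95,"tz": 0,"turn": 0,"grip": 0},{"tx": 0.11,"ty": -0.95,"tz": 0,"turn": 0,"grip": 0},{"tx": 0.11,"ty": -0.95,"tz": 0,"turn": 0,"grip": 0},{"tx": 0.11,"ty": -0.95,"tz": 0,"turn": 0,"grip": 0},{"tx": 0.11,"ty": -0.95,"tz": 0,"turn": 0,"grip": 0},{"tx": 0.11,"ty": -0.95,"tz": 0,"turn": 0,"grip": 0},{"tx": 0.11,"ty": -0.95,"tz": 0,"turn": 0,"grip": 0},{"tx": 0.11,"ty": -0.95,"tz": 0,"turn": 0,"grip": 0},{"tx": 0.11,"ty": -0.95,"tz": 0,"turn": 0,"grip": 0},{"tx": 0.11,"ty": -0.94,"tz": 0,"turn": 0,"grip": 0},{"tx": 0,"ty": 0,"tz": 0,"turn": 0,"grip": 0}]' --newtons 35

```text
time: 37.02
position: [0.5367, 0.2977, 0.3427]
tool_rot: [-3.139, -0.015, 0.008]
ft_force: [0.1, -0.4, -1.1]
grip_width: 0.172
grip_force: 35.0
```

```bash
python3 - <<'E'
from h import *
from bench import ctrl
go((.5398,.2917,.3437),90)
ctrl.get_image("top")
w=wrist("w7");a=w["pixels"].astype(int)
s=ctrl.get_image("scene");s0=load("scene5")
g=lambda im:(im[:,:,1]>1.4*im[:,:,0])&(im[:,:,1]>1.35*im[:,:,2])
for n,d in (("before",s0),("now",s)):
    im=d["pixels"].astype(int);m=g(im);m[:,:400]=0;m[:,500:]=0
    ys,xs=np.nonzero(m);v=cv2.fitLine(np.stack([xs,ys],1).astype(np.float32),cv2.DIST_L2,0,.01,.01).ravel();print(n,len(ys),ys.min(),ys.max(),np.round(v,3))
# difference between the scene pictures about holder and brush head
df=np.abs(s["pixels"].astype(int)-s0["pixels"]).sum(2)[40:300,380:500]>60
print("changed px",df.sum(),np.argwhere(df).min(0)+[40,380],np.argwhere(df).max(0)+[40,380])
# shift of head region by phase correlation
A=cv2.cvtColor(s0["pixels"][150:205,410:470],cv2.COLOR_RGB2GRAY).astype(np.float32);B=cv2.cvtColor(s["pixels"][150:205,410:470],cv2.COLOR_RGB2GRAY).astype(np.float32)
print(cv2.phaseCorrelate(A,B))
E
```

```text
t 37.02 pos [0.5367 0.2977 0.3427] y-az -89.46 F [ 0.08 -0.44 -1.13] grip 14.9 35.0 q7 -2.25
 shift at present yaw [ 0.05   0.101 -0.017]
 turn units (total) 0.067
 shift after the turn [ 0.051  0.1   -0.017]
before 1197 0 273 [ 1.22000e-01 -9.93000e-01  4.56771e+02  9.27900e+01]
now 1210 0 281 [ 1.58000e-01 -9.87000e-01  4.57932e+02  9.24480e+01]
changed px 591 [ 40 380] [294 499]
((0.09019188363754793, -0.18561628067657665), 0.9635907296339671)
```

>>> send_rows --steps '[{"tx": 0,"ty": 0,"tz": 0,"turn": 0,"grip": 0},{"tx": 0,"ty": 0,"tz": 0.2,"turn": 0,"grip": 0},{"tx": 0,"ty": 0,"tz": 0.2,"turn": 0,"grip": 0},{"tx": 0,"ty": 0,"tz": 0,"turn": 0,"grip": 0}]' --newtons 35

```text
time: 37.67
position: [0.5389, 0.2909, 0.3192]
tool_rot: [3.14, -0.001, -0.004]
ft_force: [-0.3, 0.2, -1.9]
grip_width: 0.171
grip_force: 35.0
```

```bash
python3 - <<'E'
from h import *
go((.5398,.2917,.187),90)
E
```

```text
t 37.67 pos [0.5389 0.2909 0.3192] y-az -90.05 F [-0.28  0.22 -1.86] grip 14.9 35.0 q7 -2.25
 shift at present yaw [ 0.021 -0.017  2.203]
 turn units (total) -0.006
 shift after the turn [ 0.021 -0.017  2.203]
```

>>> send_rows --steps '[{"tx": 0.02,"ty": -0.02,"tz": 0.2,"turn": 0,"grip": 0},{"tx": 0,"ty": 0,"tz": 0.2,"turn": 0,"grip": 0},{"tx": 0,"ty": 0,"tz": 0.1,"turn": 0,"grip": 0},{"tx": 0,"ty": 0,"tz": 0.1,"turn": 0,"grip": 0},{"tx": 0,"ty": 0,"tz": 0.1,"turn": 0,"grip": 0},{"tx": 0,"ty": 0,"tz": 0,"turn": 0,"grip": 0}]' --newtons 35

```text
time: 38.42
position: [0.5404, 0.2929, 0.2784]
tool_rot: [3.141, -0.0, -0.001]
ft_force: [0.5, 0.0, -0.8]
grip_width: 0.18
grip_force: 35.0
```

>>> send_rows --steps '[{"tx": 0,"ty": 0,"tz": 0.08,"turn": 0,"grip": 0},{"tx": 0,"ty": 0,"tz": 0.08,"turn": 0,"grip": 0},{"tx": 0,"ty": 0,"tz": 0,"turn": 0,"grip": 0}]' --newtons 35

```text
time: 38.8
position: [0.5404, 0.2929, 0.2688]
tool_rot: [3.141, -0.001, -0.001]
ft_force: [0.3, 0.2, -0.2]
grip_width: 0.179
grip_force: 35.0
```

Head is entering freely. On down to just above the floor.

>>> send_rows --steps '[{"tx": 0,"ty": 0,"tz": 0.15,"turn": 0,"grip": 0},{"tx": 0,"ty": 0,"tz": 0.15,"turn": 0,"grip": 0},{"tx": 0,"ty": 0,"tz": 0.15,"turn": 0,"grip": 0},{"tx": 0,"ty": 0,"tz": 0,"turn": 0,"grip": 0}]' --newtons 35

```text
time: 39.3
position: [0.5401, 0.2926, 0.2411]
tool_rot: [3.141, -0.0, -0.003]
ft_force: [-1.4, 0.3, -0.9]
grip_width: 0.177
grip_force: 35.0
```

>>> send_rows --steps '[{"tx": 0,"ty": 0,"tz": 0.2,"turn": 0,"grip": 0},{"tx": 0,"ty": 0,"tz": 0.2,"turn": 0,"grip": 0},{"tx": 0,"ty": 0,"tz": 0.2,"turn": 0,"grip": 0},{"tx": 0,"ty": 0,"tz": 0.15,"turn": 0,"grip": 0},{"tx": 0,"ty": 0,"tz": 0.1,"turn": 0,"grip": 0},{"tx": 0,"ty": 0,"tz": 0,"turn": 0,"grip": 0}]' --newtons 35

```text
time: 40.05
position: [0.5404, 0.2929, 0.1908]
tool_rot: [3.141, -0.001, -0.001]
ft_force: [-1.3, 0.0, -0.2]
grip_width: 0.176
grip_force: 35.0
```

>>> send_rows --steps '[{"tx": 0,"ty": 0,"tz": 0.06,"turn": 0,"grip": 0},{"tx": 0,"ty": 0,"tz": 0,"turn": 0,"grip": 0},{"tx": 0,"ty": 0,"tz": 0,"turn": 0,"grip": 0},{"tx": -0.13,"ty": 0,"tz": 0.01,"turn": 0,"grip": 0},{"tx": -0.13,"ty": 0,"tz": 0.02,"turn": 0,"grip": 0},{"tx": -0.13,"ty": 0,"tz": 0.02,"turn": 0,"grip": 0},{"tx": -0.13,"ty": 0,"tz": 0.03,"turn": 0,"grip": 0},{"tx": -0.13,"ty": 0,"tz": 0.03,"turn": 0,"grip": 0},{"tx": 0,"ty": 0,"tz": 0,"turn": 0,"grip": 0}]' --newtons 6

```text
time: 41.18
position: [0.5007, 0.2931, 0.181]
tool_rot: [3.141, 0.001, -0.001]
ft_force: [0.5, 0.5, -1.4]
grip_width: 0.18
grip_force: 6.0
```

>>> send_rows --steps '[{"tx": -0.12,"ty": 0,"tz": 0.05,"turn": 0,"grip": 0},{"tx": -0.12,"ty": 0,"tz": 0.06,"turn": 0,"grip": 0},{"tx": 0,"ty": 0,"tz": 0.03,"turn": 0,"grip": 0},{"tx": 0,"ty": 0,"tz": 0,"turn": 0,"grip": 0}]' --newtons 6

```text
time: 41.68
position: [0.4869, 0.2938, 0.174]
tool_rot: [-3.141, -0.0, -0.001]
ft_force: [0.1, -0.0, 7.1]
grip_width: 0.182
grip_force: 6.0
```

>>> send_rows --steps '[{"tx": 0,"ty": 0,"tz": -0.02,"turn": 0,"grip": 0.25},{"tx": 0,"ty": 0,"tz": 0,"turn": 0,"grip": 0.4},{"tx": 0,"ty": 0,"tz": 0,"turn": 0,"grip": 0.6},{"tx": 0,"ty": 0,"tz": 0,"turn": 0,"grip": 1},{"tx": 0,"ty": 0,"tz": 0,"turn": 0,"grip": 1},{"tx": 0,"ty": 0,"tz": 0,"turn": 0,"grip": 1},{"tx": 0,"ty": 0,"tz": 0,"turn": 0,"grip": 1},{"tx": 0,"ty": 0,"tz": 0,"turn": 0,"grip": 1}]' --newtons 6

```text
time: 42.68
position: [0.4872, 0.2931, 0.1739]
tool_rot: [3.142, -0.0, 0.0]
ft_force: [-0.1, -0.2, -0.4]
grip_width: 0.944
grip_force: 0.0
```

```bash
python3 - <<'E'
from h import *
handle("z")
E
```

```text
scene area 44 box [72  0 20  5] line at 83.0 1.2 dir deg 84.98
scene area 503 box [100   0  28  58] line at 115.5 21.2 dir deg 16.87
scene area 188 box [129   0  11  36] line at 134.0 13.1 dir deg -3.86
scene area 26 box [309   0   9   3] line at 313.2 1.0 dir deg 88.38
scene area 443 box [67 10 34 41] line at 83.7 27.3 dir deg -4.38
scene area 200 box [140  11  17  45] line at 147.0 35.3 dir deg -18.91
scene area 99 box [531  20  12  11] line at 536.8 24.7 dir deg -69.88
scene area 619 box [426 150  26  79] line at 438.2 188.9 dir deg -14.29
  vertical projects [[440.3, 181.5], [436.9, 195.4], [434.6, 204.4]] deg -13.86
wrist area 3666 box [263 160  35 133] line at 279.6 233.6 dir deg 0.42
wrist area 1413 box [259 325  43  35] line at 280.2 342.0 dir deg -89.3
  vertical projects [[278.7, 268.4], [278.8, 245.1], [278.8, 232.9]] deg 179.74
pos [0.48717838 0.29308302 0.17390183] F [-0.14 -0.21 -0.36]
```

Released and leaning between the open fingers. Lift away and compare with the first pictures.

>>> send_rows --steps '[{"tx": 0,"ty": 0,"tz": -0.2,"turn": 0,"grip": 1},{"tx": 0,"ty": 0,"tz": -0.4,"turn": 0,"grip": 1},{"tx": 0,"ty": 0,"tz": -0.6,"turn": 0,"grip": 1},{"tx": 0,"ty": 0,"tz": -0.6,"turn": 0,"grip": 1},{"tx": 0,"ty": 0,"tz": -0.4,"turn": 0,"grip": 1},{"tx": 0,"ty": 0,"tz": 0,"turn": 0,"grip": 1},{"tx": 0,"ty": 0,"tz": 0,"turn": 0,"grip": 1},{"tx": 0,"ty": 0,"tz": 0,"turn": 0,"grip": 1}]' --newtons 6

```text
time: 43.78
position: [0.4868, 0.2927, 0.3047]
tool_rot: [3.141, -0.0, -0.003]
ft_force: [0.0, 0.7, 0.3]
grip_width: 1.001
grip_force: 0.0
```

```bash
python3 - <<'E'
from h import *
from bench import ctrl
go((.4873,.2931,.3),90)
s=ctrl.get_image("scene");s0=load("scene");s4=load("scene4")
df=(np.abs(s["pixels"].astype(int)-s4["pixels"]).sum(2)>90).astype(np.uint8)
K,l,st,ce=cv2.connectedComponentsWithStats(cv2.dilate(df,np.ones((3,3))))
print("changes vs scene4 (before the brush)",[(st[i].tolist()) for i in range(1,K) if st[i,4]>60])
for n,d in (("start",s0),("now",s)):
    im=d["pixels"].astype(int);m=(im[:,:,1]>1.4*im[:,:,0])&(im[:,:,1]>1.35*im[:,:,2]);m[:,:400]=0;m[:,500:]=0;m[:100]=0;m[240:]=0
    ys,xs=np.nonzero(m);print(n,len(ys),xs.min(),xs.max(),ys.min(),ys.max())
    m=(im[:,:,2]>1.35*im[:,:,0])&(im[:,:,2]>im[:,:,1]*1.08);m[:,:140]=0;m[:,200:]=0;ys,xs=np.nonzero(m[120:200]);print(" mug",xs.min(),xs.max(),ys.min()+120,ys.max()+120)
E
```

```text
t 43.77 pos [0.4868 0.2927 0.3047] y-az -90.02 F [0.02 0.65 0.31] grip 87.1 0.0 q7 -2.26
 shift at present yaw [ 0.009 -0.007  0.079]
 turn units (total) -0.002
 shift after the turn [ 0.009 -0.007  0.079]
changes vs scene4 (before the brush) [[395, 0, 147, 135, 6837], [385, 131, 11, 18, 96], [424, 148, 29, 82, 642], [392, 225, 13, 26, 178], [469, 250, 31, 27, 261], [455, 264, 11, 8, 62]]
start 639 425 450 149 227
 mug 147 192 137 186
now 637 426 495 100 228
 mug 147 192 137 186
```

The mug and pot are unchanged, the brush leans in the holder as at the start, and the robot is clear. Handing in.

```bash
python3 -c "
from bench import ctrl
print(ctrl.close_job())"
```

```text
the job is handed in; nothing more can be done
None
```

The job is handed in, but no verdict came back: the pencil is point up in the pen pot, the mug got three presses on its bottom at about 10 to 11 N with about 50 mm lifts between them, and the brush is back in its holder head down, at about 44 s of the allowed 72 s.

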